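# Pack the last tea cup and latch the case

## Robot

A 6-joint arm with a two-finger parallel gripper is mounted at the origin on the work surface. World frame = base frame: x ahead of the robot, y to its left, z up, the work surface at z = 0. Lengths are in m, angles in rad, forces in N, time in s.
With the tool pointing down it reaches from about 0.35 to 0.975 m from the base axis. Payload 17.4 kg.
Tool frame: the origin (TCP) lies on the centre line of the jaws, within the pads' length; the fingertips stand 11 mm ahead of it and the grasp point (between the pads) lies 8 mm behind it; z points along the fingers, y is the direction in which the jaws open and shut (so a half turn about z gives the same grasp; the last joint's range is limited). The gripper opens to 85 mm and grips with 20 to 120 N. Pads are 22 mm wide; open, the fingers measure 114 mm over their backs; the gripper's body (76 mm by 85 mm) begins 54 mm behind the grasp point. The pads swing forward as they close: fully open they stand 13 mm farther back than shut.
Start: joints at [1.086, 0.116, 1.442, -0, 1.584, -0.038], TCP at [0.292, 0.609, 0.242] pointing down, gripper open.
Joint ranges: [-2.83, 2.83], [-0.83, 2.19], [0.07, 2.5], [-1.14, 4.28], [0.01, 3], [-2.97, 2.97]. Speed limits (rad/s): [1.89, 1.89, 2.22, 3.14, 3.14, 3.14].

## Interface

Orientations are given as a 3x3 rotation matrix whose columns are the frame's x, y, z axes.
In Python, from cell import manip, get_image, camera_info, spotter gives the robot as it stands. The module is installed in compiled form; this text tells all that it offers.
- The arm moves only by the tool move_arm, never from a script. Its argument "moves" is a list of rows, each an object with "dp": the shift along the tool's x, y, z in m, a list of three; "spin": the turn about the tool's z in degrees; "gripper": the finger opening in m, from 0 to 0.0854. A call has 1 to 5 rows; each row is the pose to reach, as a shift and turn from the pose commanded when the call began, along the tool's axes at that moment; what a row does not reach only later rows make up. A row lasts 1/8 s, in which the tool goes at most 62.5 mm and 10.7 degrees, less where a joint would pass 70% of its speed; a pose out of reach is approached as far as the arm can. A call with a gripper value outside its range is refused whole. The fingers move at their own pace and stop on an object; "newtons" is the grip in N (left out, the last holds). Time passes only in rows, so rows that repeat a pose let the fingers close. It gives the time, the measured TCP pose, the force and the opening at its end, in the units of the state.
- manip.get_state(): the state, without advancing time (a new reading comes with each control period).
- get_image(name): name is "scene" or "top" or "wrist"; returns the picture (420x560x3 uint8, red, green, blue); there is no depth.
- camera_info(name): a dict with "fx", "fy", "cx", "cy" (pixels), "extrinsics" (4x4, takes a point from world to camera coordinates). Camera axes: x right, y up, looking along -z (the intrinsics and any distortion apply to the point x, -y, -z); pixel columns grow to the right and rows downward; lengths in m; the calibration is good to about 2 mm. The wrist camera is an equidistant fisheye: a pixel r from the principal point sees the ray r / f radians off the axis. A picture is of the moment at which its call begins: read the wrist's pose just before it. camera_info takes no time and is no camera call; for the wrist camera it gives the pose at the moment of the call.
- manip.hand_in(): hands the job in, once; it reports no verdict.
Trained networks look in the newest picture that a camera, given by its name, has taken for a name from the list of things; names that differ only in an ending like _2 or _b are one class to them, and where a whole thing is asked for, a point or a joint stands for the part that bears it (a point fixed in the world has none). Each returns a list of dicts, best first, with "score" (0 to 1); they miss things now and then, are a little off and sometimes report something else, mostly with a low value. They report only what shows in the picture. A call takes as long as a camera call.
- spotter.search_frame(camera, label): "position" ([x, y, z] in m, in world coordinates, good to about 4 mm: the middle of the surface that is visible of it).
- spotter.trace(camera, label): "mask" (420x560 bool, what is visible of it).
The state is a dict: "t": time; "joint_positions": joint angles; "qd": joint speeds; "joint_torque": joint torques, N m; "ee_pos": TCP position; "eef_rot": TCP orientation; "ft_force": force on the tool from outside, world axes, zero at the start; "moment": the same for the moment, N m; "finger_gap": opening from 0.0 (shut) to 1.0 (fully open).
Only numpy, scipy, OpenCV 4.12 (cv2) and the standard library are available. Lean on these libraries where they do the work, as an engineer would, in place of code of your own. Each camera call takes 0.05 s, during which the arm holds its last target.

## Task

Stand the loose yellow speckled cup upright in the empty nest of the black packing case, setting it down gently, and close the lid. Then lay the latch's wire loop over the keeper on the lid and press the red lever all the way down so that the lid is pulled tight and stays tight. Leave the packed cups, the blue cup and the brush where they are.

Things in the scene. Friction and masses are not known exactly. Their poses are not given: they have to be found in the camera images.
- case: Black packing case, fixed, open top: 270 (x) x 150 (y) x 100 mm (z), walls 8 mm. Origin: centre of its underside. Lid hinged along its -y wall, latch at the middle of its +y wall. Foam inside (top 52 mm above the bench) has three round nests in a row, at x = -80, 0, +80 mm, y = 0: 60 mm wide, 18 mm deep; two hold cups. A springy seal strip stands 7 mm above the +y rim.
- hinge_mid (a point): Point on the lid's hinge line (along case x), 100 mm above the bench, above the middle of the case's -y wall; axes as the case.
- lid (a joint): Lid angle: 0 = tight, about 0.03 = closed but only resting on the seal, 1.57 = upright; starts at 1.8 to 2.0 (leaning back over -y; stop at 2.05). Stiff hinge: it stays where it leans back or stands near upright (moved by 0.3 N m), and sinks shut slowly by itself from below about 1 rad. The last 5 mm at the front edge squeeze the seal, up to 12 N.
- lid_edge (a point): Middle of the lid's front upper edge: 150 mm from the hinge line, on the outer (top when closed) face. The lid is a black plate 270 x 150 x 12 mm; its outer face lies 14 mm beyond the plane through the hinge line. Axes: y from the hinge to the front edge, z out of the outer face.
- keeper (a point): Bar seat in the steel keeper at the middle of the lid's front edge (moves with the lid): a 10 mm wide groove along x between a back plate (64 mm wide, top 28 mm above this point) and an outer lip (28 mm wide, y +5 to +10 mm, top 5 mm above this point). This point: the bar's centre when it lies in the groove's bottom. Axes as the lid: when closed, y outward, z up.
- lever (a joint): Red lever angle: 0 = fully up (handle 75 degrees above level, pointing outward, case +y), grows as it is pressed outward and down, 2.365 = fully down (handle 60 degrees below level, past dead centre: it locks). Starts at 0.2 to 0.45. Friction (0.05 N m) keeps it where it is left; pulling the lid tight takes about 5 N at its end.
- lever_pivot (a point): Pivot of the red lever, on an axis along case x, 98 mm out (case +y) of the case's middle and 62 mm above the bench.
- lever_end (a point): Free end of the red lever, 60 mm from the pivot; the handle is 28 mm wide (x), 5 mm thick and 46 mm long.
- latch_bar (a point): Middle of the steel cross bar (6 mm thick, 44 mm along case x) of the wire loop, 65 mm from bail_pivot. The loop swings freely: at first it leans outward on a stop (49 to 64 degrees above level); swung past vertical it falls inward, the bar against the keeper's back plate above the groove (lid closed). Pressing the lever then draws the bar into the groove. The lever fits inside the loop.
- bail_pivot (a point): Axis on which the wire loop swings on the lever (14 mm from lever_pivot; moves with the lever).
- cup_mid (a point): Centre (31 mm above its foot) of the loose yellow speckled cup to be packed: straight, no handle, 54 mm diameter (foot 44 mm), 62 mm high, about 0.13 kg. z is its upright axis.
- cup: The same cup; origin at the centre of its foot.
- nest_floor (a point): Centre of the floor of the empty nest (a thin grey disc lies there), 34 mm above the bench; axes as the case.
- packed_a_mid (a point): Centre of a yellow cup of the same size already standing in a nest; leave it.
- packed_b_mid (a point): Centre of a yellow cup of the same size already standing in a nest; leave it.
- blue_cup_mid (a point): Centre of a plain blue cup of the same size on the bench; leave it. The yellow and the blue cup may stand in either order.
- brush_c (a point): Hand brush lying on the bench; leave it.

How it is judged:
By the outcome, as a careful person would: the job done as asked, in the order asked, and still so for the second after the job is handed in, with the robot touching nothing.
It also fails if it takes over 64 s, if anything falls off the work surface, if the arm or the gripper's body presses on something with over 40 N, if the wrist force passes 120 N, or if a joint passes its speed limit or range.

## Working session

There is one attempt and no reset: what is moved stays moved. The work goes in short steps, Python scripts to look and compute and a tool call to move; the robot and the scene stay as the last step left them, time stands still between calls to the robot, and variables do not carry over. Pictures are saved under pics/ and viewed, and the job is handed in when it is done.

Besides the shell and the picture viewer there is one more tool, called as name([rows], argument=value, ...), one row to a line, values as JSON. move_arm: Moves the arm, as the interface text tells. Its arguments: {"type":"object","properties":{"moves":{"type":"array"},"newtons":{"type":"number"}},"required":["moves"]}

```bash
mkdir -p pics; cat > h.py <<'E'
import numpy as np, cv2
from cell import manip, get_image, camera_info, spotter
def save(im,n): cv2.imwrite('pics/'+n+'.png',cv2.cvtColor(im,cv2.COLOR_RGB2BGR))
def proj(ci,P):
    E=np.array(ci['extrinsics']);p=E[:3,:3]@np.array(P,float)+E[:3,3]
    x,y,z=p[0],-p[1],-p[2]
    return np.array([ci['fx']*x/z+ci['cx'],ci['fy']*y/z+ci['cy']])
def ray(ci,uv):
    E=np.array(ci['extrinsics']);d=np.array([(uv[0]-ci['cx'])/ci['fx'],-(uv[1]-ci['cy'])/ci['fy'],-1.])
    return -E[:3,:3].T@E[:3,3], E[:3,:3].T@d
def onz(ci,uv,z):
    c,d=ray(ci,uv);return c+d*(z-c[2])/d[2]
E
python3 - <<'E'
from h import *
print(manip.get_state())
for n in ['scene','top']:
    save(get_image(n),n+'0'); ci=camera_info(n); print(n,ci)
    for l in ['cup','case','blue_cup_mid','brush_c','lid_edge','keeper','lever','latch_bar','packed_a_mid','lever_end','nest_floor']:
        try: print(l,[(np.round(r['position'],3).tolist(),round(r['score'],2)) for r in spotter.search_frame(n,l)])
        except Exception as e: print(l,e)
print(manip.get_state()['t'])
E
```

```text
{'t': 0.0, 'joint_positions': array([ 1.08617942e+00,  1.16506760e-01,  1.44228277e+00,  8.34063314e-06,
        1.58399787e+00, -3.78240549e-02]), 'qd': array([ 3.87584220e-04, -1.15668994e-04,  4.05028239e-05,  1.33921768e-03,
       -9.74293729e-04,  6.24159741e-04]), 'joint_torque': array([-3.44888969e-03, -7.31987643e+01, -6.32478833e+01, -1.62128490e-04,
        6.54659336e-03, -7.88454827e-05]), 'ee_pos': array([0.29158703, 0.60856995, 0.24153729]), 'eef_rot': array([[-9.01837497e-01,  4.32075007e-01, -5.63975177e-04],
       [ 4.32075372e-01,  9.01836883e-01, -1.05328978e-03],
       [ 5.35134274e-05, -1.19357600e-03, -9.99999286e-01]]), 'ft_force': array([ 0.50003998, -0.62515057,  0.44166869]), 'moment': array([-0.00402443,  0.02027952,  0.00272424]), 'finger_gap': 0.9978335635569465}
scene {'fx': 436.06307821056464, 'fy': 436.06307821056464, 'cx': 282.37712075599603, 'cy': 205.33161481217334, 'extrinsics': array([[ 0.11821397,  0.99281065,  0.01877406, -0.00407135],
       [-0.80519598,  0.08477606,  0.58691776,  0.35971844],
       [ 0.58110661, -0.08449868,  0.80942886, 
[... 833 characters left out ...]
2,  1.97948674e-01,
        -5.15328931e-01],
       [-1.97913119e-01,  3.87640139e-03,  9.80211901e-01,
        -9.47496993e-01],
       [ 0.00000000e+00,  0.00000000e+00,  0.00000000e+00,
         1.00000000e+00]])}
cup [([0.452, 0.321, 0.036], 0.6), ([0.513, -0.126, 0.056], 0.19)]
case [([0.595, -0.172, 0.1], 0.58)]
blue_cup_mid [([0.623, 0.316, 0.039], 0.77)]
brush_c [([0.348, -0.405, 0.02], 0.61)]
lid_edge [([0.596, -0.21, 0.21], 0.57)]
keeper [([0.597, -0.208, 0.212], 0.96)]
lever [([0.571, 0.018, 0.097], 0.63)]
latch_bar [([0.572, 0.03, 0.114], 0.73)]
packed_a_mid [([0.514, -0.126, 0.055], 0.96)]
lever_end [([0.574, 0.007, 0.094], 0.79)]
nest_floor [([0.591, -0.111, 0.036], 0.68)]
1.2
```

View pics/scene0.png

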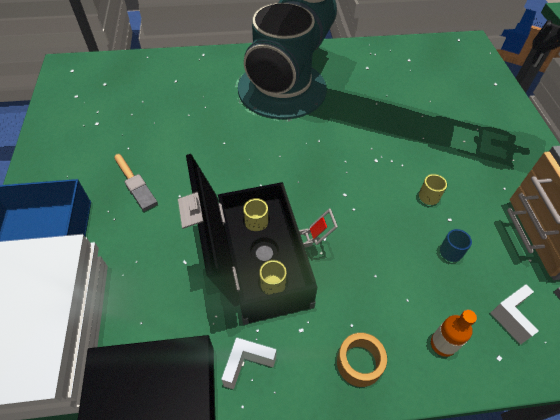

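View pics/top0.png

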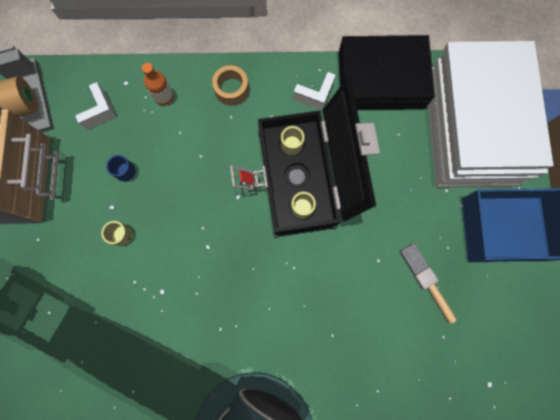

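```bash
python3 - <<'E'
import cv2
a=cv2.imread('pics/top0.png'); cv2.imwrite('pics/top0c.png',cv2.resize(a[100:245,225:385],None,fx=5,fy=4.1,interpolation=cv2.INTER_CUBIC)[:600,:800])
a=cv2.imread('pics/scene0.png'); cv2.imwrite('pics/sc0c.png',cv2.resize(a[145:325,165:365],None,fx=4,fy=3.3,interpolation=cv2.INTER_CUBIC)[:600])
E
```

```text
(no output)
```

View pics/top0c.png

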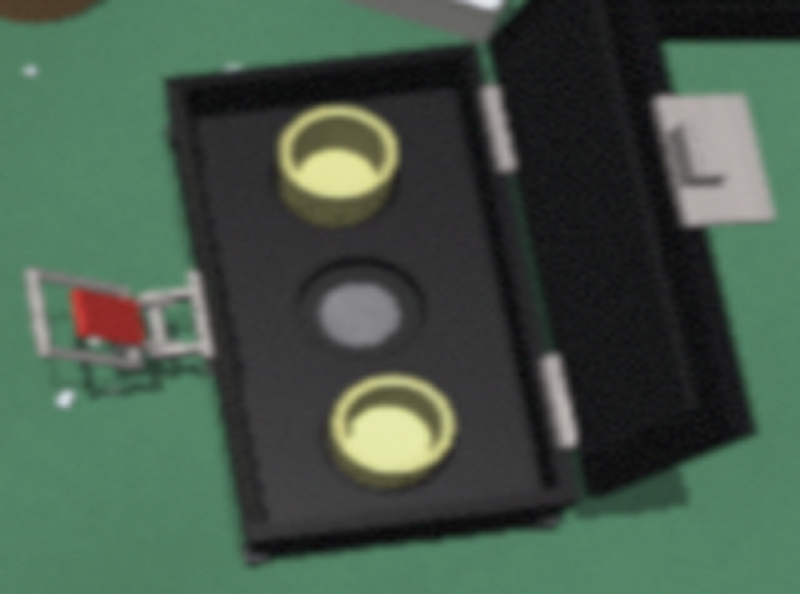

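View pics/sc0c.png

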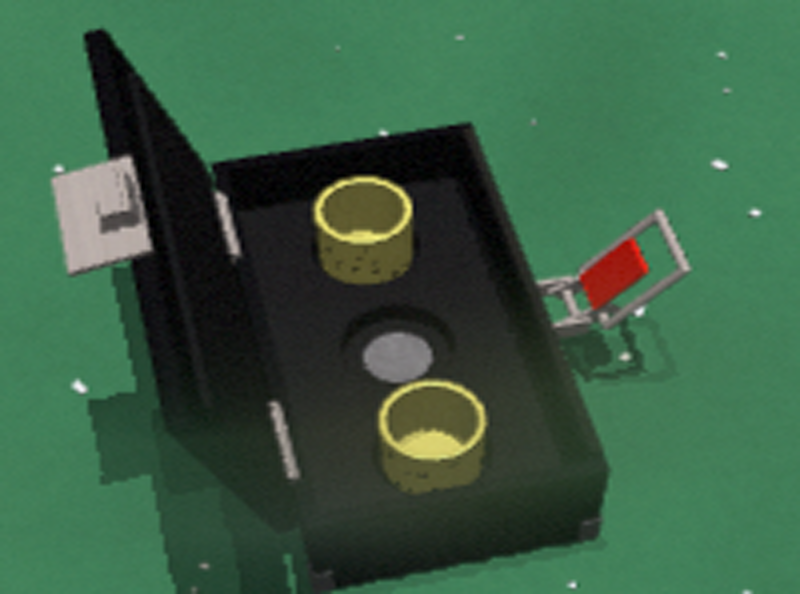

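```bash
cat >> h.py <<'E'
from scipy.optimize import minimize
A=np.linspace(0,2*np.pi,40,endpoint=False)
def cyl(x,y,z0=0):
    P=[]
    for r,z in((.022,0),(.027,.01),(.027,.062)): P+=[(x+r*np.cos(a),y+r*np.sin(a),z0+z) for a in A]
    return P
def hull(ci,P,S=4):
    uv=np.array([proj(ci,p) for p in P]); h=cv2.convexHull((uv*S).astype(np.float32))
    m=np.zeros((420*S,560*S),np.uint8); cv2.fillConvexPoly(m,(h+S*0.5).astype(np.int32),1)
    return cv2.resize(m*255,(560,420),interpolation=cv2.INTER_AREA)/255.
def fitcup(obs,x0,z0=0):
    f=lambda q:sum(np.abs(hull(ci,cyl(q[0],q[1],z0))-m).sum()/m.sum() for ci,m in obs)
    r=minimize(f,x0,method='Nelder-Mead',options=dict(initial_simplex=[[x0[0],x0[1]],[x0[0]+.008,x0[1]],[x0[0],x0[1]+.008]],xatol=1e-4));return r.x,r.fun
E
python3 - <<'E'
from h import *
ct,cs=camera_info('top'),camera_info('scene')
for n,uv,uv2,z in(('A',(292.6,138.5),(255.75,208.6),.096),('B',(303.6,203.4),(273,272.3),.096),('disc',(297,176.6),(264.5,253.2),.034)):
    print(n,onz(ct,uv,z).round(4),onz(cs,uv2,z).round(4))
for uv in((168,82),(475,47),(575,500),(248,530)): print(onz(ct,(uv[0]/5+225,uv[1]/4.1+100),.1).round(4))
obs=[]
for n,c in(('top',ct),('scene',cs)):
    for l in ('cup','packed_a_mid'):
        for r in spotter.trace(n,l):
            m=r['mask'];ys,xs=np.nonzero(m);print(n,l,r['score'],xs.min(),xs.max(),ys.min(),ys.max(),m.sum())
            if l=='cup' and xs.mean()<160 or xs.mean()>400: obs.append((c,m.astype(float)));break
for o in obs+[obs]: 
    print(fitcup(o if isinstance(o,list) else [o],[.457,.316]))
print(manip.get_state()['t'])
E
```

```text
A [ 0.6634 -0.1017  0.096 ] [ 0.5132 -0.1177  0.096 ]
B [ 0.5087 -0.1231  0.096 ] [ 0.6719 -0.0965  0.096 ]
disc [ 0.5884 -0.1132  0.034 ] [ 0.5915 -0.1067  0.034 ]
[ 0.7087 -0.023   0.1   ]
[ 0.728  -0.1675  0.1   ]
[ 0.4645 -0.2028  0.1   ]
[ 0.4502 -0.0568  0.1   ]
top cup 0.95 102 132 221 245 627
top packed_a_mid 0.7 292 315 192 218 500
scene cup 0.75 418 447 174 204 658
scene packed_a_mid 0.61 244 267 200 230 606
(array([0.45477013, 0.31590879]), np.float64(0.044031647746818024))
(array([0.45706965, 0.32108075]), np.float64(0.05512247452172358))
(array([0.4562357 , 0.31956703]), np.float64(0.20982049883308035))
1.4
```

```bash
cat >> h.py <<'E'
def go(T,head=None):
    "print tool-frame shift to world T; head: desired heading (deg) of tool y"
    s=manip.get_state();R=s['eef_rot'];d=R.T@(np.array(T)-s['ee_pos'])
    h=np.degrees(np.arctan2(R[1,1],R[0,1]))
    print('t',s['t'],'pos',s['ee_pos'].round(4),'head %.2f'%h,'dp',d.round(4),'F',s['ft_force'].round(1),'gap',round(s['finger_gap'],3))
    if head is not None: print('spin', round((-(head-h)+90)%180-90,2))
E
python3 - <<'E'
from h import *
go([.456,.319,.16],97.7)
E
```

```text
t 1.4 pos [0.2916 0.6087 0.2423] head 64.40 dp [-0.2734 -0.1903  0.0823] F [-0.7 -0.6  0.3] gap 1.005
spin -33.3
```

move_arm([
  {"dp": [-0.05,-0.035,0.01],"spin": -8,"gripper": 0.085},
  {"dp": [-0.1,-0.07,0.03],"spin": -16,"gripper": 0.085},
  {"dp": [-0.15,-0.105,0.05],"spin": -24,"gripper": 0.085},
  {"dp": [-0.2,-0.14,0.07],"spin": -32,"gripper": 0.085},
  {"dp": [-0.25,-0.174,0.08],"spin": -33.3,"gripper": 0.085},
])

```text
t: 2.02
ee_pos: [0.4404, 0.3453, 0.1621]
eef_rot: [[-0.991, -0.137, -0.0], [-0.137, 0.991, -0.0], [0.0, -0.0, -1.0]]
ft_force: [1.3, 0.6, 0.5]
finger_gap: 0.992
```

```bash
python3 - <<'E'
from h import *
go([.456,.319,.16],97.7)
ci=camera_info('wrist');save(get_image('wrist'),'w1');print(ci)
r=spotter.search_frame('wrist','cup');print(r)
go([.456,.319,.16],97.7)
E
```

```text
t 2.025 pos [0.4404 0.3453 0.1621] head 97.87 dp [-0.0119 -0.0282  0.0021] F [1.3 0.6 0.5] gap 0.992
spin 0.17
{'fx': 325.19226210127806, 'fy': 325.19226210127806, 'cx': 277.7697160402094, 'cy': 204.23955245309276, 'extrinsics': array([[-1.36300111e-01,  9.90667578e-01, -1.72688335e-04,
        -2.82680611e-01],
       [-9.49561856e-01, -1.30694305e-01, -2.85046100e-01,
         4.77709888e-01],
       [-2.82408499e-01, -3.86878369e-02,  9.58513793e-01,
        -1.65881193e-01],
       [ 0.00000000e+00,  0.00000000e+00,  0.00000000e+00,
         1.00000000e+00]])}
[{'position': [0.464, 0.3225, 0.037], 'score': 0.58}]
t 2.125 pos [0.4418 0.3429 0.1618] head 97.50 dp [-0.011  -0.0255  0.0018] F [0.4 0.5 0.6] gap 0.995
spin -0.2
```

View pics/w1.png

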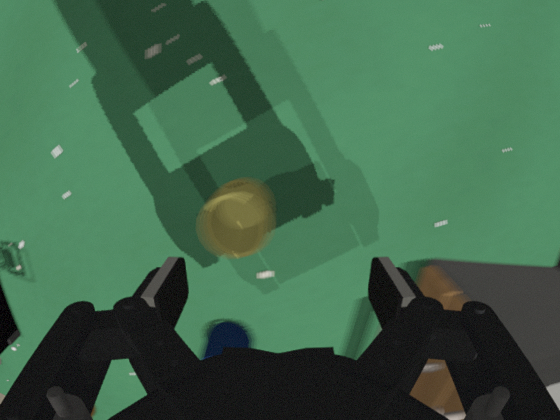

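```bash
cat >> h.py <<'E'
_p=proj
def proj(ci,P):
    if ci['fx']>400: return _p(ci,P)
    E=np.array(ci['extrinsics']);p=E[:3,:3]@np.array(P,float)+E[:3,3]
    x,y,z=p[0],-p[1],-p[2];r=np.hypot(x,y);th=np.arctan2(r,z)
    return np.array([ci['cx']+ci['fx']*th*x/(r+1e-9),ci['cy']+ci['fy']*th*y/(r+1e-9)])
_r=ray
def ray(ci,uv):
    if ci['fx']>400: return _r(ci,uv)
    E=np.array(ci['extrinsics']);a=(uv[0]-ci['cx'])/ci['fx'];b=(uv[1]-ci['cy'])/ci['fy'];th=np.hypot(a,b)+1e-9
    d=np.array([np.sin(th)*a/th,-np.sin(th)*b/th,-np.cos(th)])
    return -E[:3,:3].T@E[:3,3], E[:3,:3].T@d
E
python3 - <<'E'
from h import *
ci=camera_info('wrist');save(get_image('wrist'),'w2')
for r in spotter.trace('wrist','cup'):
    m=r['mask'];ys,xs=np.nonzero(m);print(r['score'],xs.min(),xs.max(),ys.min(),ys.max(),m.sum())
    print(fitcup([(ci,m.astype(float))],[.457,.319]))
go([.456,.319,.034],97.7)
E
```

```text
0.72 209 280 176 254 4434
(array([0.4566517, 0.3193588]), np.float64(0.023263197926892902))
t 2.225 pos [0.4405 0.3463 0.1631] head 97.56 dp [-0.0117 -0.0292  0.1291] F [-0.1  0.5  0.5] gap 0.995
spin -0.14
```

View pics/w2.png

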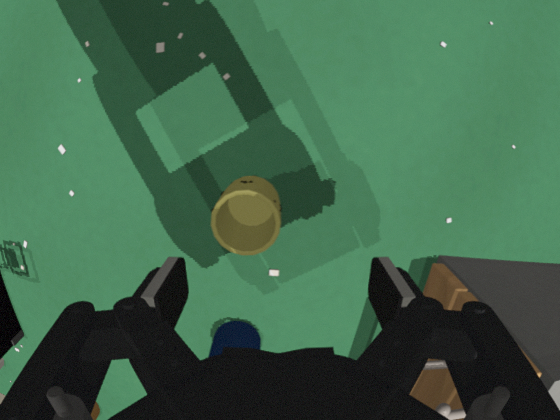

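move_arm([
  {"dp": [-0.0115,-0.027,0.02]},
  {"dp": [-0.0115,-0.027,0.05]},
  {"dp": [-0.0115,-0.027,0.09]},
  {"dp": [-0.0115,-0.027,0.12]},
  {"dp": [-0.0115,-0.027,0.128]},
])

```text
validation failed for argument at $.mo...
```

move_arm([
  {"dp": [0,0,0],"gripper": 0.04},
  {"dp": [0,0,0],"gripper": 0.04},
  {"dp": [0,0,0],"gripper": 0.04},
  {"dp": [0,0,0],"gripper": 0.04},
], newtons=25)

```text
validation failed for argument at $.mo...
```

```bash
python3 - <<'E'
from h import *
for i in range(4): go([.5895,-.11,.16],97.7)
save(get_image('wrist'),'w3');save(get_image('scene'),'s3')
a=cv2.imread('pics/w3.png');b=cv2.imread('pics/s3.png')[100:280,340:560];cv2.imwrite('pics/c3.png',np.hstack([cv2.resize(a,(400,300)),cv2.resize(b,(400,300))]))
E
```

```text
t 2.225 pos [0.4405 0.3463 0.1631] head 97.56 dp [-0.0876 -0.472   0.003 ] F [-0.1  0.5  0.5] gap 0.995
spin -0.14
t 2.225 pos [0.4405 0.3463 0.1631] head 97.56 dp [-0.0876 -0.472   0.003 ] F [-0.1  0.5  0.5] gap 0.995
spin -0.14
t 2.225 pos [0.4405 0.3463 0.1631] head 97.56 dp [-0.0876 -0.472   0.003 ] F [-0.1  0.5  0.5] gap 0.995
spin -0.14
t 2.225 pos [0.4405 0.3463 0.1631] head 97.56 dp [-0.0876 -0.472   0.003 ] F [-0.1  0.5  0.5] gap 0.995
spin -0.14
```

View pics/c3.png

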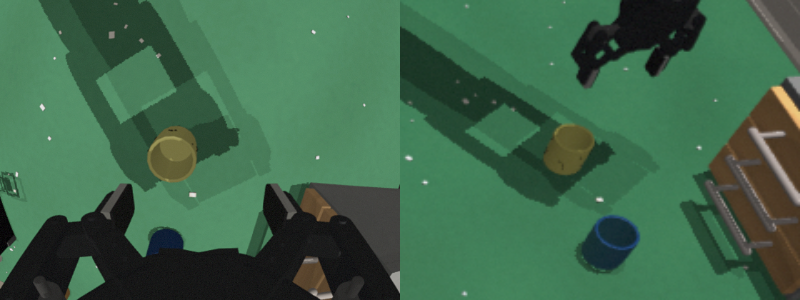

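All keys are required in each row.

move_arm([
  {"dp": [-0.0115,-0.027,0.02],"spin": 0,"gripper": 0.085},
  {"dp": [-0.0115,-0.027,0.05],"spin": 0,"gripper": 0.085},
  {"dp": [-0.0115,-0.027,0.09],"spin": 0,"gripper": 0.085},
  {"dp": [-0.0115,-0.027,0.12],"spin": 0,"gripper": 0.085},
  {"dp": [-0.0115,-0.027,0.128],"spin": 0,"gripper": 0.085},
])

```text
t: 2.95
ee_pos: [0.4538, 0.3226, 0.0334]
eef_rot: [[-0.991, -0.136, -0.002], [-0.136, 0.991, -0.001], [0.002, -0.001, -1.0]]
ft_force: [-0.1, 0.1, 0.1]
finger_gap: 0.996
```

```bash
python3 - <<'E'
from h import *
ci=camera_info('wrist');save(get_image('wrist'),'w4')
go([.4565,.3193,.034],97.7)
E
```

```text
t 3.0 pos [0.4541 0.3225 0.0337] head 97.78 dp [-0.0019 -0.0035 -0.0003] F [-0.4 -0.  -1. ] gap 0.997
spin 0.08
```

View pics/w4.png

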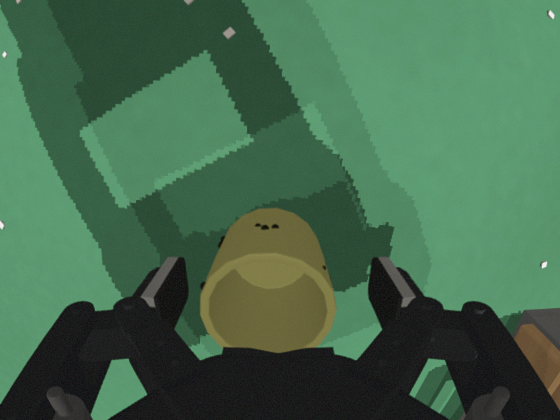

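move_arm([
  {"dp": [-0.002,-0.0035,0],"spin": 0,"gripper": 0.085},
  {"dp": [-0.002,-0.0035,0],"spin": 0,"gripper": 0.045},
  {"dp": [-0.002,-0.0035,0],"spin": 0,"gripper": 0.045},
  {"dp": [-0.002,-0.0035,0],"spin": 0,"gripper": 0.045},
  {"dp": [-0.002,-0.0035,0],"spin": 0,"gripper": 0.045},
], newtons=25)

```text
t: 3.62
ee_pos: [0.4579, 0.319, 0.0363]
eef_rot: [[-0.991, -0.134, 0.001], [-0.134, 0.991, 0.001], [-0.001, 0.001, -1.0]]
ft_force: [-2.2, -0.5, 7.1]
finger_gap: 0.63
```

```bash
python3 - <<'E'
from h import *
go([.5895,-.11,.20],97.7)
E
```

```text
t 3.625 pos [0.4579 0.319  0.0363] head 97.70 dp [-0.0732 -0.4426 -0.1639] F [-2.2 -0.5  7.1] gap 0.63
spin -0.0
```

move_arm([
  {"dp": [0,0,-0.04],"spin": 0,"gripper": 0.045},
  {"dp": [0,-0.02,-0.09],"spin": 0,"gripper": 0.045},
  {"dp": [-0.02,-0.07,-0.12],"spin": 0,"gripper": 0.045},
  {"dp": [-0.03,-0.12,-0.15],"spin": 0,"gripper": 0.045},
  {"dp": [-0.04,-0.18,-0.164],"spin": 0,"gripper": 0.045},
])

```text
t: 4.25
ee_pos: [0.5218, 0.1445, 0.2014]
eef_rot: [[-0.991, -0.135, 0.003], [-0.135, 0.991, 0.001], [-0.003, 0.0, -1.0]]
ft_force: [0.7, -0.1, -1.8]
finger_gap: 0.637
```

move_arm([
  {"dp": [-0.005,-0.06,0],"spin": 0,"gripper": 0.045},
  {"dp": [-0.015,-0.12,0],"spin": 0,"gripper": 0.045},
  {"dp": [-0.025,-0.18,0],"spin": 0,"gripper": 0.045},
  {"dp": [-0.032,-0.23,0],"spin": 0,"gripper": 0.045},
  {"dp": [-0.033,-0.263,0],"spin": 0,"gripper": 0.045},
])

```text
t: 4.88
ee_pos: [0.5894, -0.1128, 0.1991]
eef_rot: [[-0.991, -0.132, 0.0], [-0.132, 0.991, -0.0], [-0.0, -0.0, -1.0]]
ft_force: [-0.2, 0.4, -1.5]
finger_gap: 0.632
```

move_arm([
  {"dp": [0,0,0],"spin": 0,"gripper": 0.045},
  {"dp": [0,0,0],"spin": 0,"gripper": 0.045},
])

```text
t: 5.12
ee_pos: [0.5891, -0.1103, 0.1991]
eef_rot: [[-0.991, -0.134, 0.0], [-0.134, 0.991, 0.0], [-0.0, 0.0, -1.0]]
ft_force: [-0.6, 0.4, -1.6]
finger_gap: 0.631
```

```bash
python3 - <<'E'
from h import *
go([.5895,-.11,.20],97.7)
import json
ci=camera_info('wrist');save(get_image('wrist'),'w5');save(get_image('scene'),'s5')
ci['extrinsics']=np.array(ci['extrinsics']).tolist();json.dump(ci,open('ci5.json','w'))
go([.5895,-.11,.20],97.7)
a=cv2.imread('pics/s5.png');cv2.imwrite('pics/s5c.png',cv2.resize(a[100:325,145:445],None,fx=2.6,fy=2.6))
E
```

```text
t 5.125 pos [ 0.5891 -0.1103  0.1991] head 97.68 dp [-0.0005  0.0002 -0.0009] F [-0.6  0.4 -1.6] gap 0.631
spin -0.02
t 5.225 pos [ 0.5891 -0.1097  0.1992] head 97.75 dp [-0.0004 -0.0003 -0.0008] F [-0.4  0.3 -2.1] gap 0.632
spin 0.05
```

View pics/w5.png

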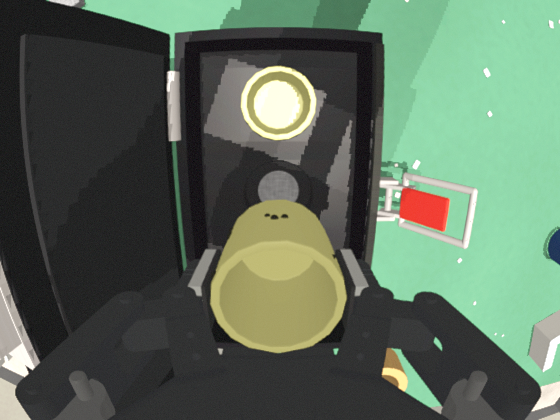

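View pics/s5c.png

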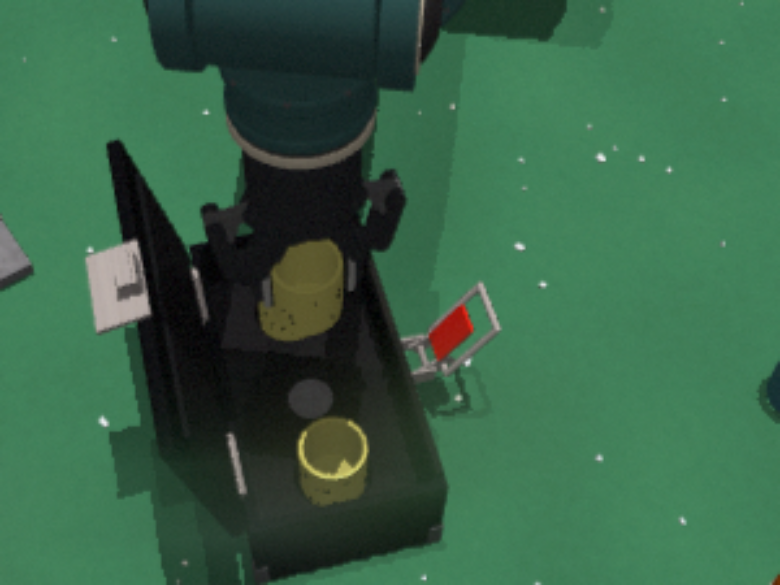

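```bash
python3 - <<'E'
from h import *
import json
ci=json.load(open('ci5.json'))
c,d=ray(ci,(279,103))
def oz(uv,z):
    c,d=ray(ci,uv);return c+d*(z-c[2])/d[2]
print('cupB',oz((279,102.5),.096),'disc',oz((278,188),.034))
for uv in((176,35),(382.5,34),(377.5,200)): print(uv,oz(uv,.1))
a=cv2.imread('pics/w5.png');cv2.imwrite('pics/w5c.png',cv2.resize(a[15:235,150:500],None,fx=2.28,fy=2.28,interpolation=cv2.INTER_CUBIC))
E
```

```text
cupB [ 0.51124933 -0.11911689  0.096     ] disc [ 0.58895211 -0.10933494  0.034     ]
(176, 35) [ 0.46849751 -0.20004345  0.1       ]
(382.5, 34) [ 0.4475536  -0.05191818  0.1       ]
(377.5, 200) [ 0.57182271 -0.0348057   0.1       ]
```

View pics/w5c.png

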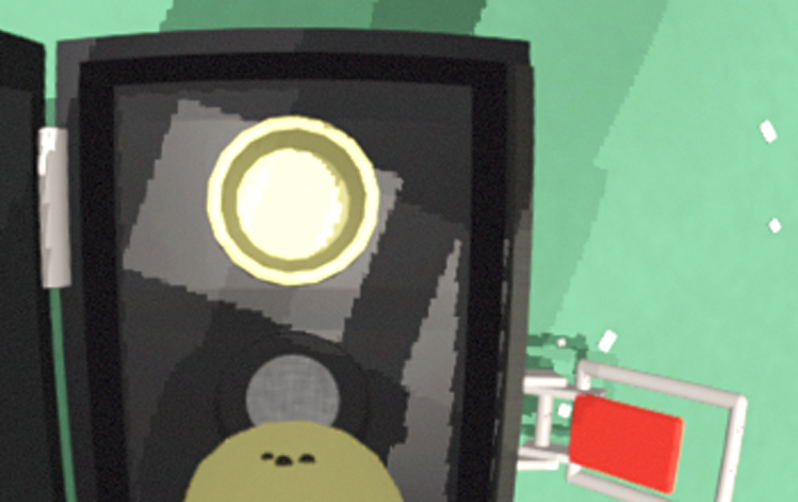

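move_arm([
  {"dp": [-0.0027,0.0017,0.02],"spin": 0,"gripper": 0.045},
  {"dp": [-0.0027,0.0017,0.05],"spin": 0,"gripper": 0.045},
  {"dp": [-0.0027,0.0017,0.08],"spin": 0,"gripper": 0.045},
  {"dp": [-0.0027,0.0017,0.095],"spin": 0,"gripper": 0.045},
  {"dp": [-0.0027,0.0017,0.1],"spin": 0,"gripper": 0.045},
])

```text
t: 5.85
ee_pos: [0.5913, -0.1081, 0.0979]
eef_rot: [[-0.991, -0.134, -0.001], [-0.134, 0.991, 0.0], [0.001, 0.0, -1.0]]
ft_force: [0.5, 0.0, -1.7]
finger_gap: 0.628
```

```bash
python3 - <<'E'
from h import *
go([.5915,-.108,.070],97.8)
save(get_image('wrist'),'w6');save(get_image('scene'),'s6')
go([.5915,-.108,.070],97.8)
a=cv2.imread('pics/w6.png');b=cv2.imread('pics/s6.png')[180:315,180:360];cv2.imwrite('pics/c6.png',np.hstack([cv2.resize(a,(400,300)),cv2.resize(b,(400,300))]))
E
```

```text
t 5.85 pos [ 0.5913 -0.1081  0.0979] head 97.72 dp [-0.0002  0.      0.0279] F [ 0.5  0.  -1.7] gap 0.628
spin -0.08
t 5.95 pos [ 0.5917 -0.1083  0.0991] head 97.71 dp [0.0002 0.0004 0.0291] F [-0.4 -0.2 -2.3] gap 0.633
spin -0.09
```

View pics/c6.png

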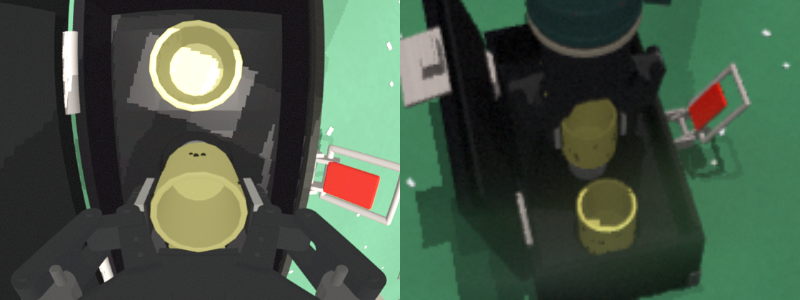

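move_arm([
  {"dp": [0,0,0.008],"spin": 0,"gripper": 0.045},
  {"dp": [0,0,0.014],"spin": 0,"gripper": 0.045},
  {"dp": [0,0,0.019],"spin": 0,"gripper": 0.045},
  {"dp": [0,0,0.022],"spin": 0,"gripper": 0.045},
  {"dp": [0,0,0.024],"spin": 0,"gripper": 0.045},
])

```text
t: 6.58
ee_pos: [0.5916, -0.1085, 0.0749]
eef_rot: [[-0.991, -0.134, 0.0], [-0.134, 0.991, -0.0], [0.0, -0.0, -1.0]]
ft_force: [-0.6, -0.4, -1.8]
finger_gap: 0.631
```

move_arm([
  {"dp": [0,0,0.001],"spin": 0,"gripper": 0.045},
  {"dp": [0,0,0.001],"spin": 0,"gripper": 0.045},
])

```text
t: 6.82
ee_pos: [0.5916, -0.1084, 0.074]
eef_rot: [[-0.991, -0.134, 0.0], [-0.134, 0.991, 0.0], [-0.0, 0.0, -1.0]]
ft_force: [0.4, 0.6, -0.8]
finger_gap: 0.632
```

move_arm([
  {"dp": [0,0,0.001],"spin": 0,"gripper": 0.045},
  {"dp": [0,0,0.001],"spin": 0,"gripper": 0.045},
])

```text
t: 7.08
ee_pos: [0.5916, -0.1085, 0.073]
eef_rot: [[-0.991, -0.134, -0.0], [-0.134, 0.991, 0.0], [0.0, 0.0, -1.0]]
ft_force: [-0.3, 0.6, -1.6]
finger_gap: 0.629
```

move_arm([
  {"dp": [0,0,0.001],"spin": 0,"gripper": 0.045},
  {"dp": [0,0,0.001],"spin": 0,"gripper": 0.045},
])

```text
t: 7.32
ee_pos: [0.5916, -0.1084, 0.0719]
eef_rot: [[-0.991, -0.134, -0.0], [-0.134, 0.991, -0.0], [0.0, 0.0, -1.0]]
ft_force: [-0.5, 0.5, -0.9]
finger_gap: 0.628
```

move_arm([
  {"dp": [0,0,0.001],"spin": 0,"gripper": 0.045},
  {"dp": [0,0,0.001],"spin": 0,"gripper": 0.045},
])

```text
t: 7.58
ee_pos: [0.5916, -0.1084, 0.0709]
eef_rot: [[-0.991, -0.134, -0.0], [-0.134, 0.991, 0.0], [0.0, 0.0, -1.0]]
ft_force: [0.1, 0.3, -2.2]
finger_gap: 0.633
```

move_arm([
  {"dp": [0,0,0.001],"spin": 0,"gripper": 0.045},
  {"dp": [0,0,0.001],"spin": 0,"gripper": 0.045},
])

```text
t: 7.82
ee_pos: [0.5917, -0.1085, 0.0704]
eef_rot: [[-0.991, -0.134, 0.0], [-0.134, 0.991, -0.0], [-0.0, -0.0, -1.0]]
ft_force: [-1.7, 0.4, 3.3]
finger_gap: 0.63
```

move_arm([
  {"dp": [0,0,0],"spin": 0,"gripper": 0.06},
  {"dp": [0,0,0],"spin": 0,"gripper": 0.068},
  {"dp": [0,0,0],"spin": 0,"gripper": 0.072},
])

```text
t: 8.2
ee_pos: [0.5916, -0.1085, 0.0699]
eef_rot: [[-0.991, -0.134, 0.0], [-0.134, 0.991, -0.0], [-0.0, -0.0, -1.0]]
ft_force: [-0.4, 0.3, -0.6]
finger_gap: 0.843
```

move_arm([
  {"dp": [0,0,-0.015],"spin": 0,"gripper": 0.072},
  {"dp": [0,0,-0.04],"spin": 0,"gripper": 0.072},
  {"dp": [0,0,-0.07],"spin": 0,"gripper": 0.072},
  {"dp": [0,0,-0.11],"spin": 0,"gripper": 0.072},
  {"dp": [0,0,-0.15],"spin": 0,"gripper": 0.072},
])

```text
t: 8.82
ee_pos: [0.5915, -0.1084, 0.2224]
eef_rot: [[-0.991, -0.134, 0.001], [-0.134, 0.991, -0.0], [-0.001, -0.0, -1.0]]
ft_force: [0.2, 0.5, 1.0]
finger_gap: 0.847
```

```bash
python3 - <<'E'
from h import *
go([.5915,-.108,.22],97.8)
ci=camera_info('wrist');save(get_image('wrist'),'w7');save(get_image('scene'),'s7')
print(spotter.search_frame('scene','lid_edge'),spotter.search_frame('scene','keeper'),spotter.search_frame('wrist','cup'))
go([.5915,-.108,.070],97.8)
a=cv2.imread('pics/w7.png');b=cv2.imread('pics/s7.png')[145:325,150:390];cv2.imwrite('pics/c7.png',np.hstack([cv2.resize(a,(400,300)),cv2.resize(b,(400,300))]))
E
```

```text
t 8.825 pos [ 0.5915 -0.1084  0.2224] head 97.71 dp [-0.0001  0.0004  0.0024] F [0.2 0.5 1. ] gap 0.847
spin -0.09
[{'position': [0.633, -0.2067, 0.2247], 'score': 0.89}] [{'position': [0.6318, -0.2059, 0.2231], 'score': 0.58}] [{'position': [0.5962, -0.103, 0.0686], 'score': 0.59}]
t 9.075 pos [ 0.5915 -0.1084  0.2202] head 97.70 dp [-0.      0.0004  0.1502] F [-0.   0.6 -0. ] gap 0.841
spin -0.1
```

View pics/c7.png

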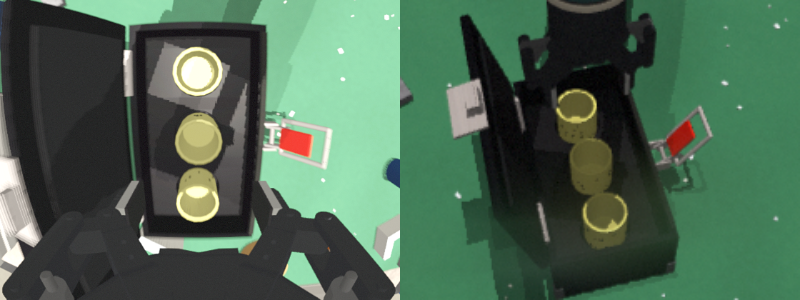

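move_arm([
  {"dp": [0.03,0,-0.05],"spin": 0,"gripper": 0.0},
  {"dp": [0.06,-0.01,-0.1],"spin": 0,"gripper": 0.0},
  {"dp": [0.07,-0.05,-0.125],"spin": 0,"gripper": 0.0},
  {"dp": [0.07,-0.1,-0.125],"spin": 0,"gripper": 0.0},
  {"dp": [0.07,-0.15,-0.125],"spin": 0,"gripper": 0.0},
])

```text
t: 9.7
ee_pos: [0.5421, -0.2679, 0.3445]
eef_rot: [[-0.991, -0.134, -0.001], [-0.134, 0.991, 0.0], [0.0, 0.0, -1.0]]
ft_force: [0.5, 0.6, -0.4]
finger_gap: -0.001
```

move_arm([
  {"dp": [0,-0.046,0],"spin": 0,"gripper": 0.0},
  {"dp": [0,-0.046,0],"spin": 0,"gripper": 0.0},
])

```text
t: 9.95
ee_pos: [0.5482, -0.3146, 0.3427]
eef_rot: [[-0.991, -0.131, -0.003], [-0.131, 0.991, 0.002], [0.003, 0.002, -1.0]]
ft_force: [0.4, 1.3, 1.0]
finger_gap: 0.002
```

```bash
python3 - <<'E'
from h import *
C=np.array([.5907,-.108]);X=np.array([.9905,.1374]);Y=np.array([-.1374,.9905])
s=manip.get_state();d=s['ee_pos'][:2]-C;print('case xy',d@X,d@Y,s['ee_pos'][2])
for n in('wrist','scene','top'): save(get_image(n),n+'8')
a=cv2.imread('pics/wrist8.png');b=cv2.imread('pics/scene8.png')[145:325,120:360];cv2.imwrite('pics/c8.png',np.hstack([cv2.resize(a,(400,300)),cv2.resize(b,(400,300))]))
E
```

```text
case xy -0.07044035463913498 -0.1987594794885922 0.34266666279118374
```

View pics/c8.png

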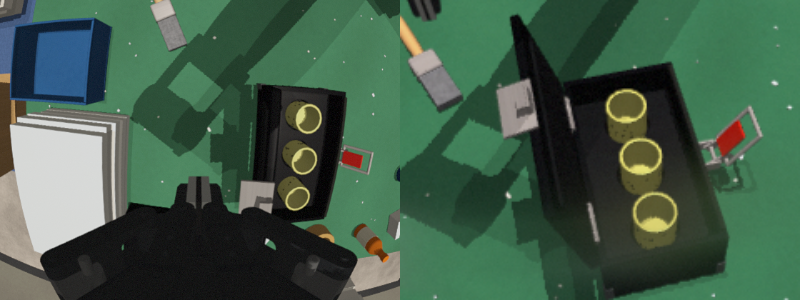

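View pics/top8.png

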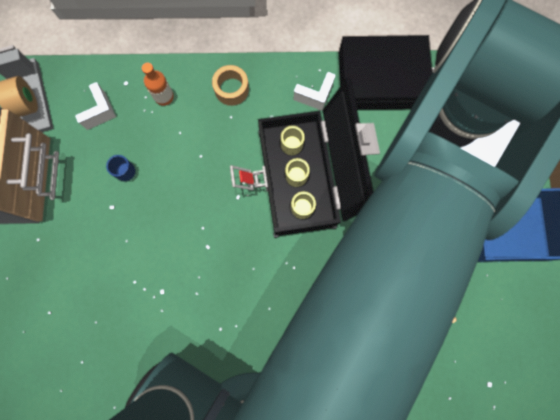

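move_arm([
  {"dp": [0,0,0.04],"spin": 0,"gripper": 0.0},
  {"dp": [0,0,0.08],"spin": 0,"gripper": 0.0},
  {"dp": [0,0,0.11],"spin": 0,"gripper": 0.0},
  {"dp": [0,0,0.12],"spin": 0,"gripper": 0.0},
  {"dp": [0,0,0.12],"spin": 0,"gripper": 0.0},
])

```text
t: 10.72
ee_pos: [0.5486, -0.3115, 0.2255]
eef_rot: [[-0.991, -0.135, 0.0], [-0.135, 0.991, -0.0], [-0.0, -0.0, -1.0]]
ft_force: [-0.5, -0.2, 0.7]
finger_gap: -0.003
```

move_arm([
  {"dp": [0,0.01,0],"spin": 0,"gripper": 0.0},
  {"dp": [0,0.02,0],"spin": 0,"gripper": 0.0},
  {"dp": [0,0.03,0],"spin": 0,"gripper": 0.0},
  {"dp": [0,0.04,0],"spin": 0,"gripper": 0.0},
  {"dp": [0,0.05,0],"spin": 0,"gripper": 0.0},
])

```text
t: 11.35
ee_pos: [0.5417, -0.2617, 0.2251]
eef_rot: [[-0.991, -0.134, 0.0], [-0.134, 0.991, 0.0], [-0.0, -0.0, -1.0]]
ft_force: [-0.7, 0.0, 0.3]
finger_gap: 0.0
```

```bash
python3 - <<'E'
from h import *
C=np.array([.5907,-.108]);X=np.array([.9905,.1374]);Y=np.array([-.1374,.9905])
s=manip.get_state();d=s['ee_pos'][:2]-C;print('case xy',d@X,d@Y,s['ee_pos'][2])
for n in('wrist','scene'): save(get_image(n),n+'9')
a=cv2.imread('pics/wrist9.png');b=cv2.imread('pics/scene9.png')[145:325,120:360];cv2.imwrite('pics/c9.png',np.hstack([cv2.resize(a,(400,300)),cv2.resize(b,(400,300))]))
E
```

```text
case xy -0.06965006674285645 -0.14555216612054303 0.22506124461510874
```

View pics/c9.png

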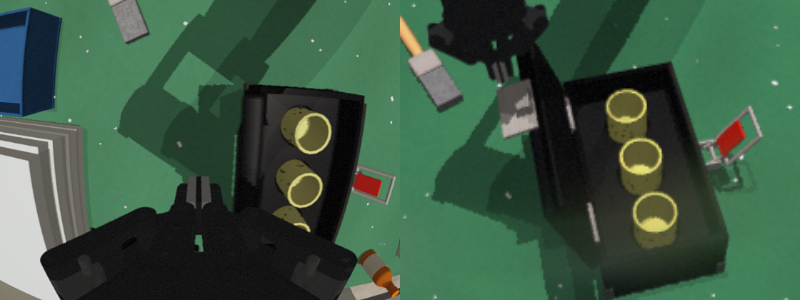

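move_arm([
  {"dp": [0,0.012,0],"spin": 0,"gripper": 0.0},
  {"dp": [0,0.024,0],"spin": 0,"gripper": 0.0},
  {"dp": [0,0.036,0],"spin": 0,"gripper": 0.0},
  {"dp": [0,0.048,0],"spin": 0,"gripper": 0.0},
  {"dp": [0,0.06,0],"spin": 0,"gripper": 0.0},
])

```text
t: 12.08
ee_pos: [0.5337, -0.2022, 0.225]
eef_rot: [[-0.991, -0.134, 0.0], [-0.134, 0.991, -0.0], [-0.0, -0.0, -1.0]]
ft_force: [-0.2, -0.7, 0.8]
finger_gap: -0.001
```

```bash
python3 - <<'E'
from h import *
C=np.array([.5907,-.108]);X=np.array([.9905,.1374]);Y=np.array([-.1374,.9905])
s=manip.get_state();d=s['ee_pos'][:2]-C;print('case xy',d@X,d@Y,s['ee_pos'][2])
for n in('wrist','scene'): save(get_image(n),n+'10')
a=cv2.imread('pics/wrist10.png');b=cv2.imread('pics/scene10.png')[145:325,120:360];cv2.imwrite('pics/c10.png',np.hstack([cv2.resize(a,(400,300)),cv2.resize(b,(400,300))]))
E
```

```text
case xy -0.06942607876381897 -0.08545098893186451 0.22503562471138344
```

View pics/c10.png

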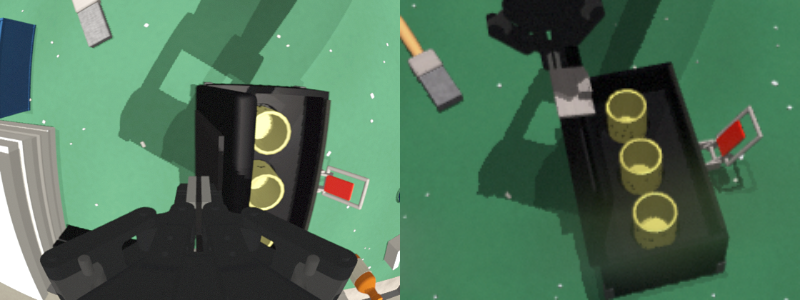

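move_arm([
  {"dp": [0,0.015,0],"spin": 0,"gripper": 0.0},
  {"dp": [0,0.03,0],"spin": 0,"gripper": 0.0},
  {"dp": [0,0.045,0.005],"spin": 0,"gripper": 0.0},
  {"dp": [0,0.06,0.01],"spin": 0,"gripper": 0.0},
  {"dp": [0,0.075,0.02],"spin": 0,"gripper": 0.0},
])

```text
t: 12.8
ee_pos: [0.5236, -0.1276, 0.2047]
eef_rot: [[-0.991, -0.134, 0.0], [-0.134, 0.991, 0.0], [-0.0, -0.0, -1.0]]
ft_force: [0.7, 0.0, 0.8]
finger_gap: 0.001
```

```bash
python3 - <<'E'
from h import *
C=np.array([.5907,-.108]);X=np.array([.9905,.1374]);Y=np.array([-.1374,.9905])
s=manip.get_state();d=s['ee_pos'][:2]-C;print('case xy',d@X,d@Y,s['ee_pos'][2])
for n in('wrist','scene'): save(get_image(n),n+'11')
a=cv2.imread('pics/wrist11.png');b=cv2.imread('pics/scene11.png')[145:325,120:360];cv2.imwrite('pics/c11.png',np.hstack([cv2.resize(a,(400,300)),cv2.resize(b,(400,300))]))
E
```

```text
case xy -0.06911143256786192 -0.010202581265357079 0.20468195104680273
```

View pics/c11.png

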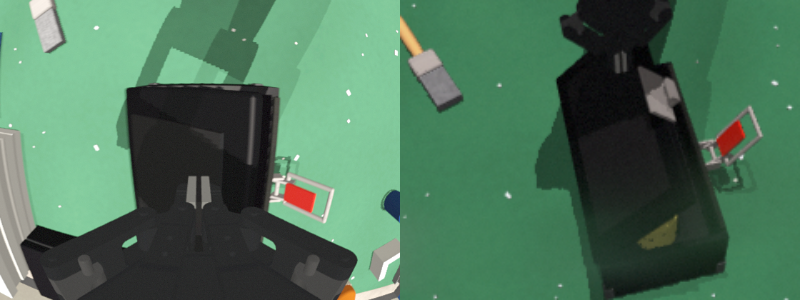

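move_arm([
  {"dp": [0,0.01,-0.04],"spin": 0,"gripper": 0.0},
  {"dp": [-0.02,0.05,-0.08],"spin": 0,"gripper": 0.0854},
  {"dp": [-0.04,0.11,-0.1],"spin": 0,"gripper": 0.0854},
  {"dp": [-0.06,0.17,-0.1],"spin": 0,"gripper": 0.0854},
  {"dp": [-0.069,0.22,-0.1],"spin": 0,"gripper": 0.0854},
])

```text
t: 13.52
ee_pos: [0.5629, 0.1005, 0.3051]
eef_rot: [[-0.991, -0.134, 0.0], [-0.134, 0.991, 0.0], [-0.0, 0.0, -1.0]]
ft_force: [1.1, -1.2, 0.2]
finger_gap: 0.846
```

move_arm([
  {"dp": [0,0.02,0],"spin": 0,"gripper": 0.0854},
  {"dp": [0,0.02,0],"spin": 0,"gripper": 0.0854},
  {"dp": [0,0.02,0],"spin": 0,"gripper": 0.0854},
  {"dp": [0,0.02,0],"spin": 0,"gripper": 0.0854},
])

```text
t: 14.02
ee_pos: [0.5601, 0.1171, 0.3051]
eef_rot: [[-0.991, -0.132, 0.0], [-0.132, 0.991, -0.0], [-0.0, -0.0, -1.0]]
ft_force: [0.9, 0.3, -0.4]
finger_gap: 1.001
```

```bash
cat >>h.py <<'E'
C=np.array([.5907,-.108]);X=np.array([.9905,.1374]);Y=np.array([-.1374,.9905])
def cc(P): d=np.array(P[:2])-C; return np.round([d@X,d@Y,P[2]],4)
def W(x,y,z): return np.append(C+x*X+y*Y,z)
E
python3 - <<'E'
from h import *
s=manip.get_state();print(cc(s['ee_pos']))
for n in('wrist','scene','top'):
    save(get_image(n),n+'12')
    for l in('latch_bar','lever_end','keeper','lever','lid_edge'): print(n,l,[(cc(r['position']),round(r['score'],2)) for r in spotter.search_frame(n,l)])
a=cv2.imread('pics/wrist12.png');b=cv2.imread('pics/scene12.png')[145:325,150:390];cv2.imwrite('pics/c12.png',np.hstack([cv2.resize(a,(400,300)),cv2.resize(b,(400,300))]))
print(manip.get_state()['t'])
E
```

```text
[0.0006 0.2272 0.3051]
wrist latch_bar [(array([-0.0035,  0.1438,  0.1193]), 0.55)]
wrist lever_end [(array([0.0004, 0.1297, 0.1061]), 0.82)]
wrist keeper []
wrist lever [(array([0.0029, 0.1289, 0.1043]), 0.8)]
wrist lid_edge [(array([-0.0139,  0.015 ,  0.1192]), 0.75)]
scene latch_bar []
scene lever_end [(array([0.0057, 0.1194, 0.0965]), 0.95)]
scene keeper [(array([ 0.0235, -0.    ,  0.1183]), 0.98), (array([ 0.0382, -0.0005,  0.1152]), 0.5)]
scene lever [(array([0.0041, 0.1182, 0.0955]), 0.84), (array([-0.2658, -0.2581,  0.0161]), 0.51)]
scene lid_edge [(array([ 0.0203, -0.0022,  0.1195]), 0.68)]
top latch_bar [(array([0.0016, 0.1401, 0.1124]), 0.68)]
top lever_end [(array([-0.0004,  0.1202,  0.0988]), 0.8), (array([-0.0151,  0.0012,  0.1208]), 0.3)]
top keeper [(array([-0.0067,  0.0036,  0.119 ]), 0.78)]
top lever [(array([-0.0023,  0.1248,  0.0991]), 0.87)]
top lid_edge [(array([-0.0059, -0.0006,  0.1215]), 0.91), (array([-0.0187,  0.002 ,  0.1197]), 0.51), (array([-0.0005,  0.1225,  0.0977]), 0.2)]
14.925
```

View pics/c12.png

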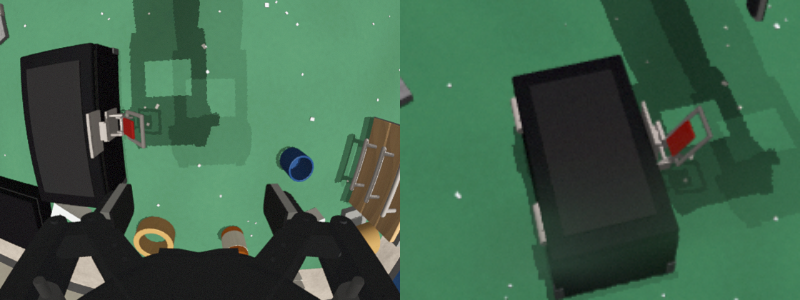

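```bash
python3 - <<'E'
import cv2,numpy as np
a=cv2.imread('pics/wrist12.png')[130:240,100:240];b=cv2.imread('pics/top12.png')[140:225,215:315]
cv2.imwrite('pics/c12b.png',np.hstack([cv2.resize(a,(400,314),interpolation=cv2.INTER_CUBIC),cv2.resize(b,(370,314),interpolation=cv2.INTER_CUBIC)]))
E
```

```text
(no output)
```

View pics/c12b.png

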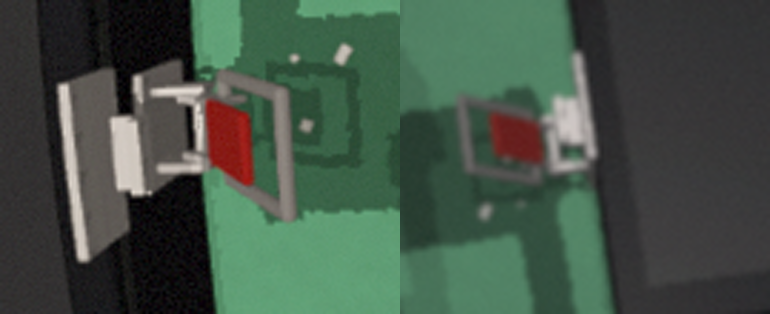

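```bash
python3 - <<'E'
from h import *
cw,ct=camera_info('wrist'),camera_info('top')
def tri(obs):
    A=np.zeros((3,3));b=np.zeros(3)
    for ci,uv in obs:
        c,d=ray(ci,uv);d=d/np.linalg.norm(d);M=np.eye(3)-np.outer(d,d);A+=M;b+=M@c
    return np.linalg.solve(A,b)
P=tri([(cw,(200.1,184.3)),(ct,(232.8,176))]);print('bar',cc(P))
# wrist only with plausible heights
for z in(.115,.12,.125,.13):
    print(z,[cc(c+d*(z-c[2])/d[2])for c,d in(ray(cw,(200.1,184.3)),ray(ct,(232.8,176)))])
# keeper back plate top: wrist crop (72,170),(100,..)
for uv in((84,165),):
    u=(100+uv[0]*.35,130+uv[1]*110/314)
    c,d=ray(cw,u)
    for z in(.12,.13,.14): print('plate',z,cc(c+d*(z-c[2])/d[2]))
E
```

```text
bar [0.004  0.1453 0.1015]
0.115 [array([0.0021, 0.1485, 0.115 ]), array([-0.0011,  0.1447,  0.115 ])]
0.12 [array([0.001 , 0.1497, 0.12  ]), array([-0.0025,  0.1444,  0.12  ])]
0.125 [array([-0.0002,  0.151 ,  0.125 ]), array([-0.0039,  0.1441,  0.125 ])]
0.13 [array([-0.0013,  0.1522,  0.13  ]), array([-0.0054,  0.1438,  0.13  ])]
plate 0.12 [0.0034 0.0687 0.12  ]
plate 0.13 [0.001  0.0738 0.13  ]
plate 0.14 [-0.0014  0.0788  0.14  ]
```

move_arm([
  {"dp": [0,0.0,0.05],"spin": 0,"gripper": 0.0854},
  {"dp": [0,0.0,0.1],"spin": 0,"gripper": 0.0854},
  {"dp": [0,0,0.15],"spin": 0,"gripper": 0.0854},
  {"dp": [0,0,0.18],"spin": 0,"gripper": 0.0854},
  {"dp": [0,0,0.19],"spin": 0,"gripper": 0.0854},
])

```text
t: 15.55
ee_pos: [0.5593, 0.1182, 0.1133]
eef_rot: [[-0.991, -0.134, -0.002], [-0.134, 0.991, -0.0], [0.002, -0.0, -1.0]]
ft_force: [-0.5, -0.1, 0.3]
finger_gap: 0.997
```

```bash
python3 - <<'E'
from h import *
s=manip.get_state();print(s['t'],cc(s['ee_pos']))
for n in('wrist','scene','top'): save(get_image(n),n+'13')
a=cv2.imread('pics/wrist13.png')[100:400,0:400];b=cv2.imread('pics/scene13.png')[145:325,250:490];cv2.imwrite('pics/c13.png',np.hstack([cv2.resize(a,(400,300)),cv2.resize(b,(400,300))]))
E
```

```text
15.55 [-0.      0.2284  0.1133]
```

View pics/c13.png

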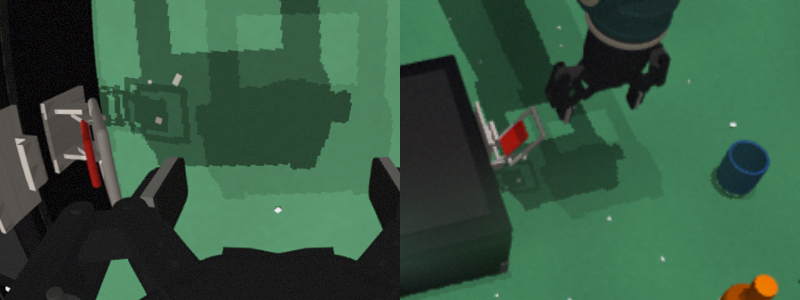

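```bash
python3 - <<'E'
from h import *
cw=camera_info('wrist')
c,d=ray(cw,(104,250));print('cam',cc(c),c[2])
# intersect with x_c=0 plane
n=np.append(X,0);t=(0.0-((c[:2]-C)@X))/(d[:2]@X);print('at x=0',cc(c+t*d))
for z in(.11,.115,.12,.125): print(cc(c+d*(z-c[2])/d[2]))
E
```

```text
cam [-0.0718  0.2294  0.2488] 0.2488180401377344
at x=0 [0.     0.1304 0.0977]
[-0.0059  0.1385  0.11  ]
[-0.0082  0.1418  0.115 ]
[-0.0106  0.145   0.12  ]
[-0.013   0.1483  0.125 ]
```

move_arm([
  {"dp": [0,-0.01,0],"spin": 0,"gripper": 0.0854},
  {"dp": [0,-0.017,-0.002],"spin": 0,"gripper": 0.0854},
  {"dp": [0,-0.023,-0.005],"spin": 0,"gripper": 0.0854},
  {"dp": [0,-0.03,-0.008],"spin": 0,"gripper": 0.0854},
  {"dp": [0,-0.03,-0.008],"spin": 0,"gripper": 0.0854},
])

```text
t: 16.32
ee_pos: [0.5642, 0.0881, 0.1234]
eef_rot: [[-0.991, -0.133, 0.001], [-0.133, 0.991, 0.0], [-0.001, -0.0, -1.0]]
ft_force: [-1.3, 0.8, 0.3]
finger_gap: 1.0
```

```bash
python3 - <<'E'
from h import *
s=manip.get_state();print(s['t'],cc(s['ee_pos']),s['ft_force'])
for n in('wrist','scene','top'): save(get_image(n),n+'14')
a=cv2.imread('pics/wrist14.png')[100:400,0:400];b=cv2.imread('pics/scene14.png')[175:265,280:400];cv2.imwrite('pics/c14.png',np.hstack([cv2.resize(a,(400,300)),cv2.resize(b,(400,300),interpolation=cv2.INTER_CUBIC)]))
E
```

```text
16.325 [0.0007 0.1979 0.1234] [-1.2523362   0.77859051  0.26943347]
```

View pics/c14.png

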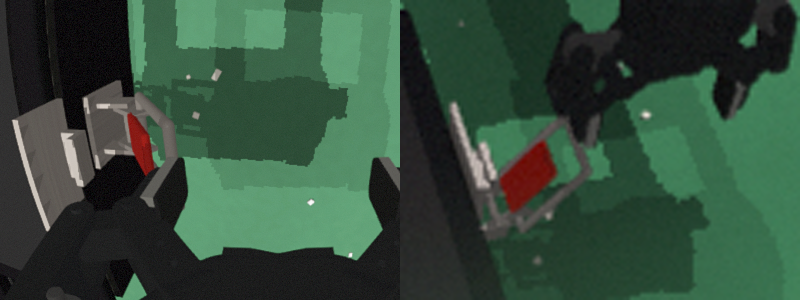

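```bash
python3 - <<'E'
from h import *
cs=camera_info('scene');cw=camera_info('wrist');ct=camera_info('top')
for P in [(0,.141,.125),(0,.155,.125),(-.011,.141,.125),(.011,.141,.125),(0,.145,.122),(0,.14,.115),(0,.098,.062)]:
    print(P,proj(cs,W(*P)).round(1),proj(ct,W(*P)).round(1),proj(cw,W(*P)).round(1))
def tri(obs):
    A=np.zeros((3,3));b=np.zeros(3)
    for ci,uv in obs:
        c,d=ray(ci,uv);d=d/np.linalg.norm(d);M=np.eye(3)-np.outer(d,d);A+=M;b+=M@c
    return np.linalg.solve(A,b)
print(cc(tri([(cs,(332.5,219.3)),(ct,(232.8,176))])))
for n,ci in(('scene',cs),('top',ct)):
  a=cv2.imread(f'pics/{n}14.png');u,v=proj(ci,W(0,.12,.12)).astype(int)
  cv2.imwrite(f'pics/{n}14z.png',cv2.resize(a[v-35:v+35,u-45:u+45],(720,560),interpolation=cv2.INTER_CUBIC));print(n,u,v)
E
```

```text
(0, 0.141, 0.125) [328.9 216.9] [233.9 174.1] [156.3 271.4]
(0, 0.155, 0.125) [335.2 215.6] [227.7 175. ] [183.7 272.6]
(-0.011, 0.141, 0.125) [327.2 212.7] [234.6 178.8] [152.8 250.6]
(0.011, 0.141, 0.125) [330.5 221.2] [233.3 169.4] [159.8 290.9]
(0, 0.145, 0.122) [330.5 217.4] [232.3 174.7] [165.8 268.9]
(0, 0.14, 0.115) [327.9 219.7] [234.8 175.2] [160.9 262.1]
(0, 0.098, 0.062) [307.2 237.1] [254.5 178.6] [129.8 225.2]
[1.000e-04 1.474e-01 1.139e-01]
scene 319 220
top 243 173
```

View pics/scene14z.png

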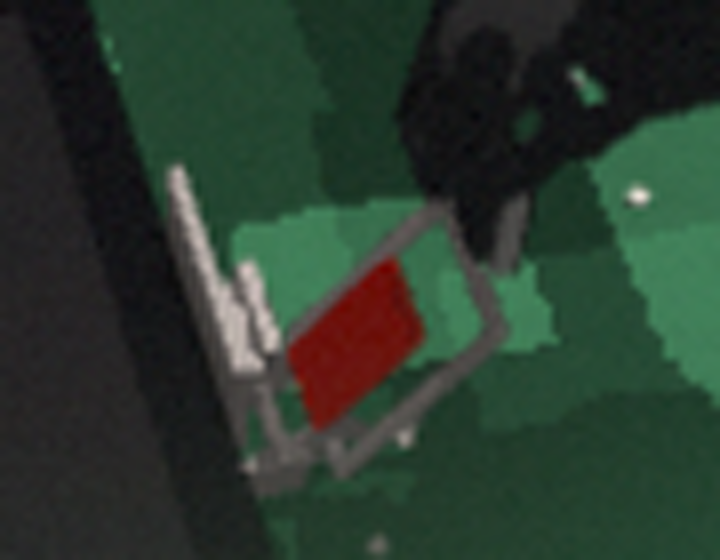

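View pics/top14z.png

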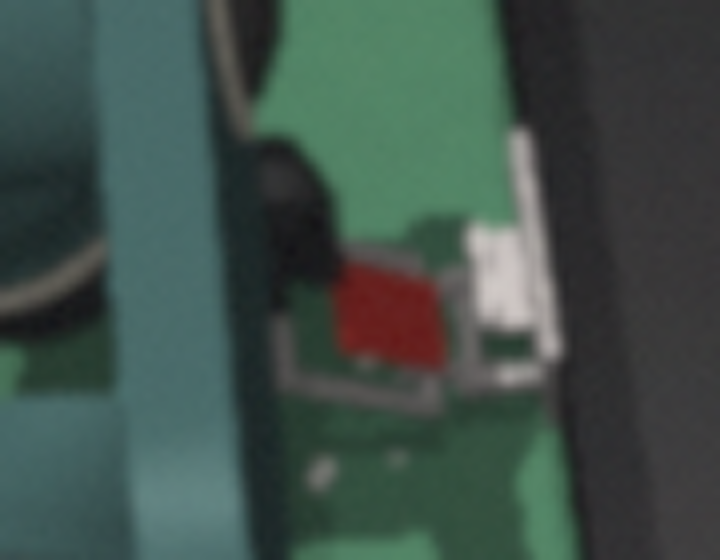

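move_arm([
  {"dp": [0.002,0.008,0],"spin": 0,"gripper": 0.0854},
  {"dp": [0.002,0.008,0.007],"spin": 0,"gripper": 0.0854},
  {"dp": [0.002,-0.001,0.006],"spin": 0,"gripper": 0.0854},
  {"dp": [0.002,-0.008,0.002],"spin": 0,"gripper": 0.0854},
  {"dp": [0.002,-0.015,0],"spin": 0,"gripper": 0.0854},
])

```text
t: 17.1
ee_pos: [0.5643, 0.0728, 0.1236]
eef_rot: [[-0.991, -0.134, 0.001], [-0.134, 0.991, 0.0], [-0.001, -0.0, -1.0]]
ft_force: [-0.7, 0.6, 1.0]
finger_gap: 1.003
```

```bash
python3 - <<'E'
from h import *
s=manip.get_state();print(s['t'],cc(s['ee_pos']),s['ft_force'])
cs=camera_info('scene')
for n in('wrist','scene'): save(get_image(n),n+'15')
a=cv2.imread('pics/wrist15.png')[100:400,0:400];b=cv2.imread('pics/scene15.png')[185:255,274:364];cv2.imwrite('pics/c15.png',np.hstack([cv2.resize(a,(400,300)),cv2.resize(b,(400,300),interpolation=cv2.INTER_CUBIC)]))
E
```

```text
17.1 [-0.0013  0.1827  0.1236] [-0.70016338  0.55562165  1.04085142]
```

View pics/c15.png

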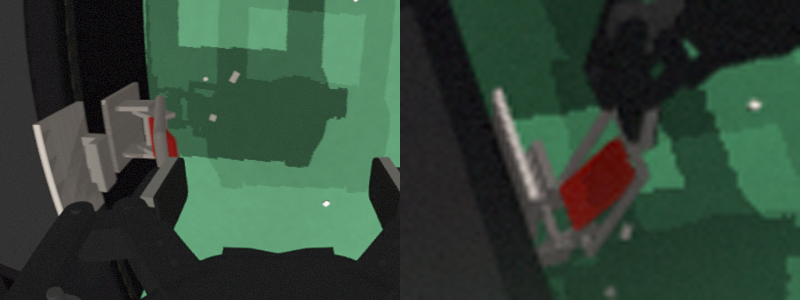

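move_arm([
  {"dp": [0,-0.007,-0.002],"spin": 0,"gripper": 0.0854},
  {"dp": [0,-0.014,-0.003],"spin": 0,"gripper": 0.0854},
  {"dp": [0,-0.02,-0.004],"spin": 0,"gripper": 0.0854},
  {"dp": [0,-0.026,-0.005],"spin": 0,"gripper": 0.0854},
  {"dp": [0,-0.032,-0.005],"spin": 0,"gripper": 0.0854},
])

```text
t: 17.82
ee_pos: [0.5684, 0.0413, 0.1281]
eef_rot: [[-0.991, -0.134, 0.0], [-0.134, 0.991, -0.0], [-0.0, -0.0, -1.0]]
ft_force: [0.3, 0.4, -0.5]
finger_gap: 1.0
```

```bash
python3 - <<'E'
from h import *
s=manip.get_state();print(s['t'],cc(s['ee_pos']),s['ft_force'])
cs=camera_info('scene')
for n in('wrist','scene'): save(get_image(n),n+'16')
a=cv2.imread('pics/wrist16.png')[100:400,0:400];b=cv2.imread('pics/scene16.png')[185:255,274:364];cv2.imwrite('pics/c16.png',np.hstack([cv2.resize(a,(400,300)),cv2.resize(b,(400,300),interpolation=cv2.INTER_CUBIC)]))
E
```

```text
17.825 [-0.0016  0.151   0.1281] [ 0.3375585   0.35482822 -0.46100548]
```

View pics/c16.png

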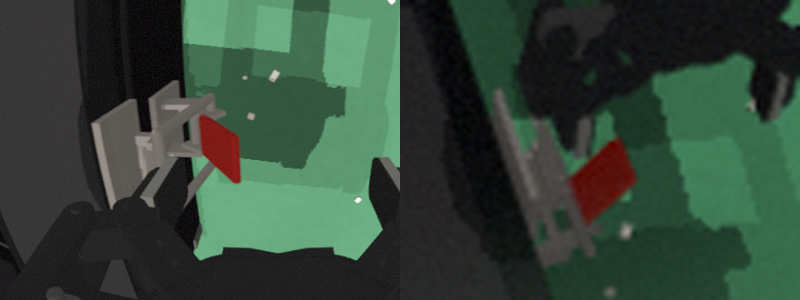

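move_arm([
  {"dp": [0,-0.005,0],"spin": 0,"gripper": 0.0854},
  {"dp": [0,0.01,0],"spin": 0,"gripper": 0.0854},
  {"dp": [0,0.03,-0.02],"spin": 0,"gripper": 0.0854},
  {"dp": [0,0.05,-0.04],"spin": 0,"gripper": 0.0854},
  {"dp": [0,0.06,-0.05],"spin": 0,"gripper": 0.0854},
])

```text
t: 18.55
ee_pos: [0.5605, 0.1032, 0.1806]
eef_rot: [[-0.991, -0.136, 0.003], [-0.136, 0.991, 0.0], [-0.003, 0.0, -1.0]]
ft_force: [0.3, 0.7, -0.2]
finger_gap: 0.995
```

```bash
python3 - <<'E'
from h import *
s=manip.get_state();print(s['t'],cc(s['ee_pos']),s['ft_force'])
for n in('wrist','scene'):
    save(get_image(n),n+'17')
    for l in('latch_bar','lever_end','keeper','lever'): print(n,l,[(cc(r['position']),round(r['score'],2)) for r in spotter.search_frame(n,l)])
a=cv2.imread('pics/wrist17.png')[100:400,0:400];b=cv2.imread('pics/scene17.png')[185:255,274:364];cv2.imwrite('pics/c17.png',np.hstack([cv2.resize(a,(400,300)),cv2.resize(b,(400,300),interpolation=cv2.INTER_CUBIC)]))
E
```

```text
18.55 [-0.0009  0.2133  0.1806] [ 0.26714134  0.68606278 -0.16507864]
wrist latch_bar [(array([-0.0023,  0.0881,  0.1152]), 0.97)]
wrist lever_end [(array([-0.0092,  0.102 ,  0.1072]), 0.83), (array([-0.0262,  0.0524,  0.1148]), 0.66), (array([-0.0238,  0.035 ,  0.1203]), 0.49)]
wrist keeper [(array([-0.0225,  0.0362,  0.1232]), 0.55)]
wrist lever [(array([-0.0029,  0.0992,  0.1023]), 0.93)]
scene latch_bar []
scene lever_end [(array([0.0059, 0.1112, 0.0958]), 0.54)]
scene keeper [(array([ 0.0228, -0.0009,  0.1178]), 0.77)]
scene lever [(array([0.0032, 0.1122, 0.0914]), 0.56)]
```

View pics/c17.png

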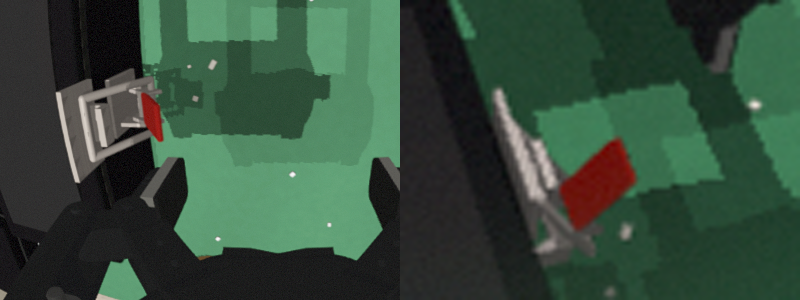

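```bash
python3 - <<'E'
from h import *
cs=camera_info('scene');cw=camera_info('wrist')
for e in (50,55,60,65): 
    P=(0,.098+.06*np.cos(np.radians(e)),.062+.06*np.sin(np.radians(e))); print(e,np.round(P,3),proj(cs,W(*P)).round(1),proj(cw,W(*P)).round(1))
# lever press trajectory: finger 14.5 thick in y (half 7.25), back at centre-57
h=.00725; 
for e in (60,50,40,20,0,-20,-40,-55,-60,-65):
    r=.050; a=np.radians(e); n=np.array([-np.sin(a),np.cos(a)]); off=.0025+h*abs(n[0])
    L=np.array([.098,.062])+r*np.array([np.cos(a),np.sin(a)]); P=L+n*off
    print(e,'finger tip centre y,z',P.round(4),'TCP y,z',np.round([P[0]+.05,P[1]-.002],4))
E
```

```text
50 [0.    0.137 0.108] [326.  221.9] [168.8 224.2]
55 [0.    0.132 0.111] [324.3 221.4] [161.7 225.8]
60 [0.    0.128 0.114] [322.4 221.1] [154.5 227.1]
65 [0.    0.123 0.116] [320.4 220.9] [147.  228.3]
60 finger tip centre y,z [0.1154 0.1097] TCP y,z [0.1654 0.1077]
50 finger tip centre y,z [0.124  0.1055] TCP y,z [0.174  0.1035]
40 finger tip centre y,z [0.1317 0.0996] TCP y,z [0.1817 0.0976]
20 finger tip centre y,z [0.1433 0.0838] TCP y,z [0.1933 0.0818]
0 finger tip centre y,z [0.148  0.0645] TCP y,z [0.198  0.0625]
-20 finger tip centre y,z [0.1467 0.0496] TCP y,z [0.1967 0.0476]
-40 finger tip centre y,z [0.1409 0.0353] TCP y,z [0.1909 0.0333]
-55 finger tip centre y,z [0.1336 0.0259] TCP y,z [0.1836 0.0239]
-60 finger tip centre y,z [0.1306 0.0231] TCP y,z [0.1806 0.0211]
-65 finger tip centre y,z [0.1274 0.0205] TCP y,z [0.1774 0.0185]
```

move_arm([
  {"dp": [0,-0.025,0],"spin": 0,"gripper": 0.0854},
  {"dp": [0,-0.047,0.005],"spin": 0,"gripper": 0.0854},
  {"dp": [0,-0.047,0.03],"spin": 0,"gripper": 0.0854},
  {"dp": [0,-0.047,0.05],"spin": 0,"gripper": 0.0854},
  {"dp": [0,-0.047,0.06],"spin": 0,"gripper": 0.0854},
])

```text
t: 19.68
ee_pos: [0.5661, 0.0547, 0.1165]
eef_rot: [[-0.991, -0.134, -0.002], [-0.134, 0.991, -0.0], [0.002, 0.0, -1.0]]
ft_force: [0.4, -0.0, 0.3]
finger_gap: 0.999
```

```bash
python3 - <<'E'
from h import *
s=manip.get_state();print(s['t'],cc(s['ee_pos']),s['ft_force'])
for n in('wrist','scene'): save(get_image(n),n+'18')
a=cv2.imread('pics/wrist18.png')[100:400,0:400];b=cv2.imread('pics/scene18.png')[185:255,274:364];cv2.imwrite('pics/c18.png',np.hstack([cv2.resize(a,(400,300)),cv2.resize(b,(400,300),interpolation=cv2.INTER_CUBIC)]))
E
```

```text
19.675 [-0.002   0.1645  0.1165] [ 0.42135118 -0.01728935  0.30337842]
```

View pics/c18.png

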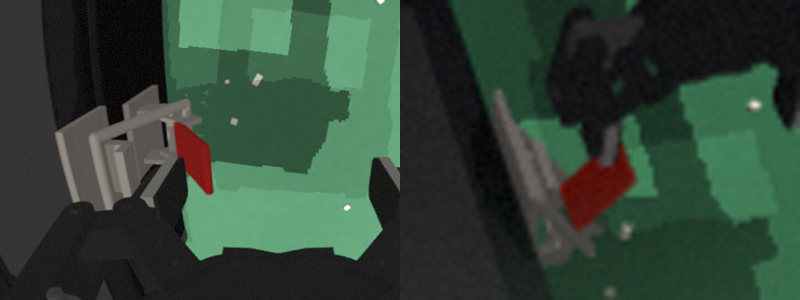

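move_arm([
  {"dp": [-0.002,0.001,0.01],"spin": 0,"gripper": 0.0854},
  {"dp": [-0.002,0.001,0.018],"spin": 0,"gripper": 0.0854},
  {"dp": [-0.002,0.006,0.022],"spin": 0,"gripper": 0.0854},
  {"dp": [-0.002,0.011,0.026],"spin": 0,"gripper": 0.0854},
  {"dp": [-0.002,0.016,0.032],"spin": 0,"gripper": 0.0854},
])

```text
t: 20.4
ee_pos: [0.5664, 0.0712, 0.086]
eef_rot: [[-0.991, -0.134, 0.0], [-0.134, 0.991, 0.0], [-0.0, -0.0, -1.0]]
ft_force: [-0.3, -1.8, 0.6]
finger_gap: 0.998
```

```bash
python3 - <<'E'
from h import *
s=manip.get_state();print(s['t'],cc(s['ee_pos']),s['ft_force'])
for n in('wrist','scene'): save(get_image(n),n+'19')
a=cv2.imread('pics/wrist19.png')[100:400,0:400];b=cv2.imread('pics/scene19.png')[185:255,274:364];cv2.imwrite('pics/c19.png',np.hstack([cv2.resize(a,(400,300)),cv2.resize(b,(400,300),interpolation=cv2.INTER_CUBIC)]))
E
```

```text
20.4 [0.0006 0.1808 0.086 ] [-0.26000183 -1.78305777  0.63560257]
```

View pics/c19.png

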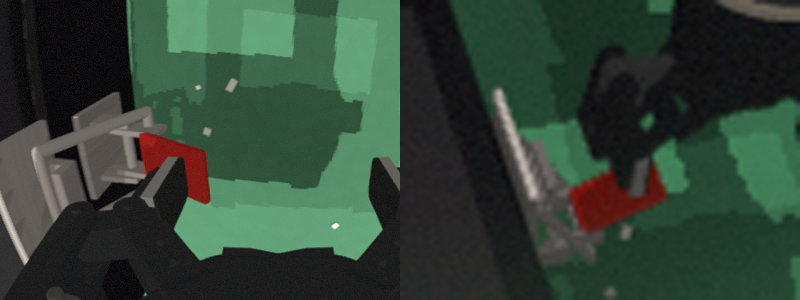

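move_arm([
  {"dp": [0,0.004,0.006],"spin": 0,"gripper": 0.0854},
  {"dp": [0,0.006,0.012],"spin": 0,"gripper": 0.0854},
  {"dp": [0,0.008,0.019],"spin": 0,"gripper": 0.0854},
  {"dp": [0,0.009,0.026],"spin": 0,"gripper": 0.0854},
  {"dp": [0,0.0085,0.033],"spin": 0,"gripper": 0.0854},
])

```text
t: 21.12
ee_pos: [0.5652, 0.0792, 0.0525]
eef_rot: [[-0.991, -0.134, -0.0], [-0.134, 0.991, -0.0], [0.0, -0.0, -1.0]]
ft_force: [0.3, -1.2, 2.2]
finger_gap: 0.998
```

```bash
python3 - <<'E'
from h import *
s=manip.get_state();print(s['t'],cc(s['ee_pos']),s['ft_force'])
for n in('wrist','scene'): save(get_image(n),n+'20')
a=cv2.imread('pics/wrist20.png')[100:400,0:400];b=cv2.imread('pics/scene20.png')[185:255,274:364];cv2.imwrite('pics/c20.png',np.hstack([cv2.resize(a,(400,300)),cv2.resize(b,(400,300),interpolation=cv2.INTER_CUBIC)]))
E
```

```text
21.125 [0.0005 0.1889 0.0525] [ 0.268521   -1.23434564  2.18754743]
```

View pics/c20.png

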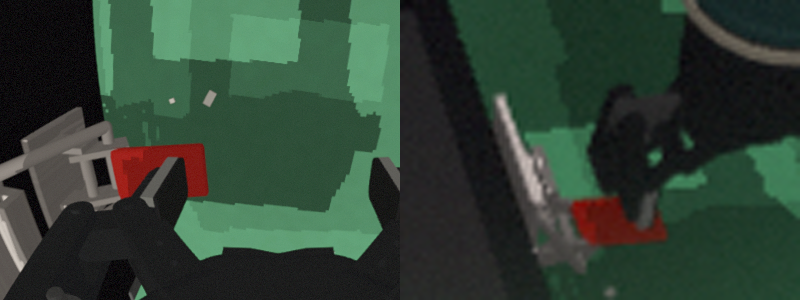

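move_arm([
  {"dp": [0,-0.001,0.006],"spin": 0,"gripper": 0.0854},
  {"dp": [0,-0.003,0.012],"spin": 0,"gripper": 0.0854},
  {"dp": [0,-0.006,0.017],"spin": 0,"gripper": 0.0854},
  {"dp": [0,-0.006,0.017],"spin": 0,"gripper": 0.0854},
])

```text
t: 21.72
ee_pos: [0.5658, 0.073, 0.0354]
eef_rot: [[-0.991, -0.134, -0.001], [-0.134, 0.991, -0.0], [0.001, 0.0, -1.0]]
ft_force: [0.1, -0.7, -0.0]
finger_gap: 1.003
```

```bash
python3 - <<'E'
from h import *
s=manip.get_state();print(s['t'],cc(s['ee_pos']),s['ft_force'])
for n in('wrist','scene'): save(get_image(n),n+'21')
a=cv2.imread('pics/wrist21.png')[100:400,0:400];b=cv2.imread('pics/scene21.png')[185:255,274:364];cv2.imwrite('pics/c21.png',np.hstack([cv2.resize(a,(400,300)),cv2.resize(b,(400,300),interpolation=cv2.INTER_CUBIC)]))
E
```

```text
21.725 [0.0002 0.1827 0.0354] [ 0.08457242 -0.6534326  -0.02755548]
```

View pics/c21.png

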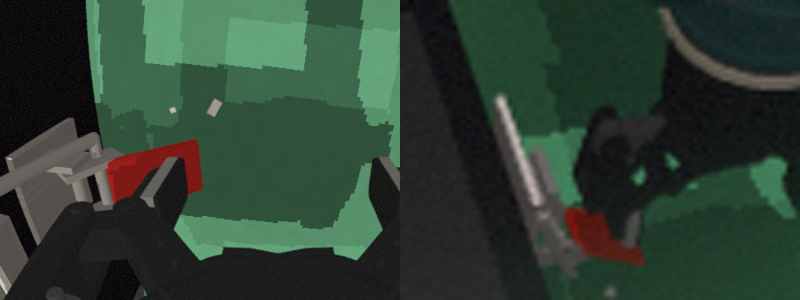

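move_arm([
  {"dp": [0,-0.002,0.003],"spin": 0,"gripper": 0.0854},
  {"dp": [0,-0.004,0.006],"spin": 0,"gripper": 0.0854},
  {"dp": [0,-0.006,0.008],"spin": 0,"gripper": 0.0854},
  {"dp": [0,-0.006,0.008],"spin": 0,"gripper": 0.0854},
])

```text
t: 22.32
ee_pos: [0.5667, 0.0671, 0.0277]
eef_rot: [[-0.991, -0.134, -0.0], [-0.134, 0.991, -0.0], [0.0, -0.0, -1.0]]
ft_force: [0.1, -0.5, -0.4]
finger_gap: 1.001
```

```bash
python3 - <<'E'
from h import *
s=manip.get_state();print(s['t'],cc(s['ee_pos']),s['ft_force'])
for n in('wrist','scene'): save(get_image(n),n+'22')
a=cv2.imread('pics/wrist22.png')[100:400,0:400];b=cv2.imread('pics/scene22.png')[185:255,274:364];cv2.imwrite('pics/c22.png',np.hstack([cv2.resize(a,(400,300)),cv2.resize(b,(400,300),interpolation=cv2.INTER_CUBIC)]))
E
```

```text
22.325 [0.0003 0.1768 0.0277] [ 0.13625919 -0.52276883 -0.38854865]
```

View pics/c22.png

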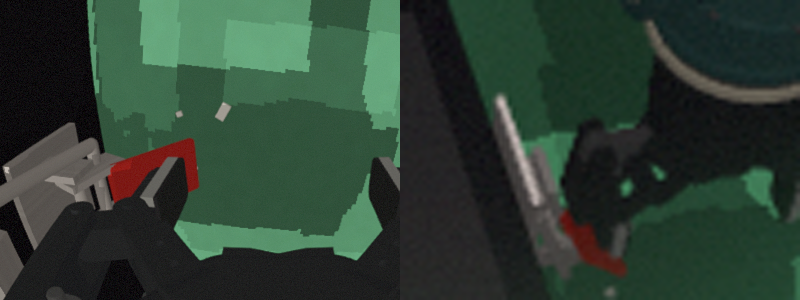

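move_arm([
  {"dp": [0,-0.003,0.002],"spin": 0,"gripper": 0.0854},
  {"dp": [0,-0.005,0.004],"spin": 0,"gripper": 0.0854},
  {"dp": [0,-0.005,0.004],"spin": 0,"gripper": 0.0854},
])

```text
t: 22.8
ee_pos: [0.5674, 0.0621, 0.0237]
eef_rot: [[-0.991, -0.134, -0.0], [-0.134, 0.991, -0.0], [0.0, -0.0, -1.0]]
ft_force: [0.3, -0.2, -0.6]
finger_gap: 1.0
```

```bash
python3 - <<'E'
from h import *
s=manip.get_state();print(s['t'],cc(s['ee_pos']),s['ft_force'])
for n in('wrist','scene','top'): save(get_image(n),n+'23')
a=cv2.imread('pics/wrist23.png')[180:300,0:160];b=cv2.imread('pics/scene23.png')[185:255,274:364];cv2.imwrite('pics/c23.png',np.hstack([cv2.resize(a,(400,300)),cv2.resize(b,(400,300),interpolation=cv2.INTER_CUBIC)]))
a=cv2.imread('pics/top23.png');cv2.imwrite('pics/t23z.png',cv2.resize(a[138:208,198:288],(720,560),interpolation=cv2.INTER_CUBIC))
E
```

```text
22.8 [0.0003 0.1717 0.0237] [ 0.32750733 -0.15699992 -0.61435011]
```

View pics/c23.png

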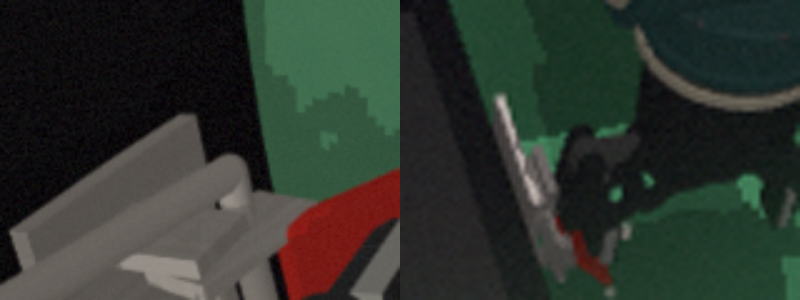

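View pics/t23z.png

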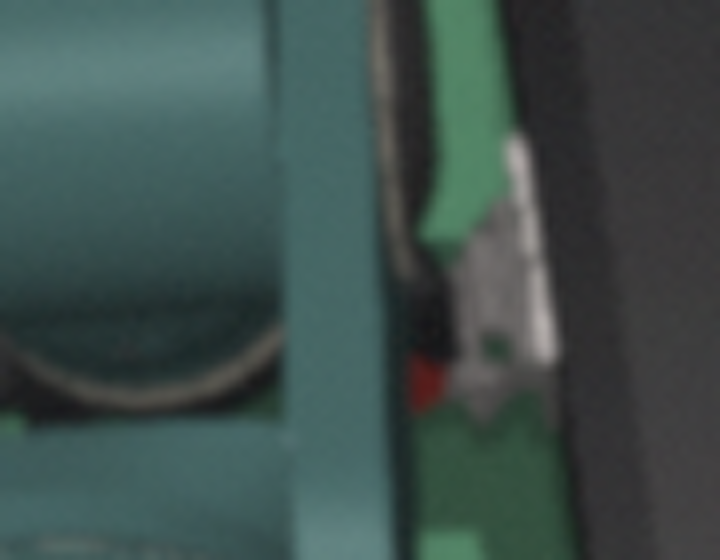

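move_arm([
  {"dp": [0,-0.003,0.0],"spin": 0,"gripper": 0.0854},
  {"dp": [0,-0.003,0.0],"spin": 0,"gripper": 0.0854},
])

```text
t: 23.2
ee_pos: [0.5678, 0.0602, 0.0241]
eef_rot: [[-0.991, -0.134, -0.0], [-0.134, 0.991, 0.002], [-0.0, 0.002, -1.0]]
ft_force: [-1.5, 9.5, 0.1]
finger_gap: 1.002
```

move_arm([
  {"dp": [0,-0.003,0.0],"spin": 0,"gripper": 0.0854},
  {"dp": [0,-0.003,0.0],"spin": 0,"gripper": 0.0854},
])

```text
t: 23.45
ee_pos: [0.5679, 0.0595, 0.0241]
eef_rot: [[-0.991, -0.134, -0.001], [-0.134, 0.991, 0.006], [0.0, 0.006, -1.0]]
ft_force: [-5.1, 30.6, 2.9]
finger_gap: 1.001
```

```bash
python3 - <<'E'
from h import *
s=manip.get_state();print(s['t'],cc(s['ee_pos']),s['ft_force'])
for n in('wrist','scene','top'): save(get_image(n),n+'24')
a=cv2.imread('pics/wrist24.png')[180:300,0:160];b=cv2.imread('pics/scene24.png')[185:255,274:364];cv2.imwrite('pics/c24.png',np.hstack([cv2.resize(a,(400,300)),cv2.resize(b,(400,300),interpolation=cv2.INTER_CUBIC)]))
E
```

```text
23.45 [0.0004 0.1691 0.0241] [-5.07646591 30.58918448  2.92203612]
```

View pics/c24.png

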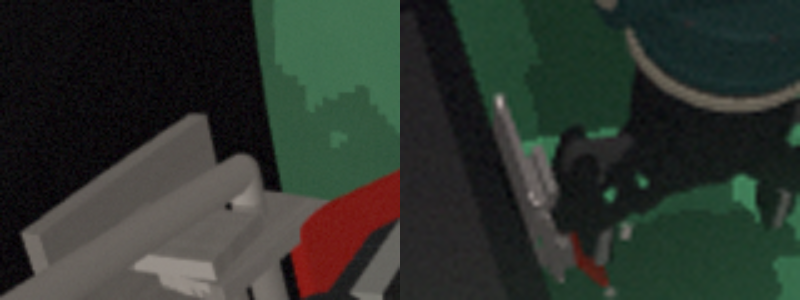

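move_arm([
  {"dp": [0,0.02,0.0],"spin": 0,"gripper": 0.0854},
  {"dp": [0,0.06,0.0],"spin": 0,"gripper": 0.0854},
  {"dp": [0,0.09,-0.04],"spin": 0,"gripper": 0.0854},
  {"dp": [0,0.1,-0.09],"spin": 0,"gripper": 0.0854},
  {"dp": [0,0.1,-0.12],"spin": 0,"gripper": 0.0854},
])

```text
t: 24.22
ee_pos: [0.5551, 0.1566, 0.1467]
eef_rot: [[-0.991, -0.135, 0.002], [-0.135, 0.991, 0.0], [-0.002, -0.0, -1.0]]
ft_force: [0.0, -0.3, -0.9]
finger_gap: 0.999
```

```bash
python3 - <<'E'
from h import *
s=manip.get_state();print(s['t'],cc(s['ee_pos']),s['ft_force'])
for n in('wrist','scene','top'): save(get_image(n),n+'25')
for l in('latch_bar','lever_end','keeper','lever'): print(l,[(cc(r['position']),round(r['score'],2)) for r in spotter.search_frame('wrist',l)])
a=cv2.imread('pics/wrist25.png')[150:330,0:240];b=cv2.imread('pics/scene25.png')[185:255,274:364];cv2.imwrite('pics/c25.png',np.hstack([cv2.resize(a,(400,300),interpolation=cv2.INTER_CUBIC),cv2.resize(b,(400,300),interpolation=cv2.INTER_CUBIC)]))
a=cv2.imread('pics/top25.png');cv2.imwrite('pics/t25z.png',cv2.resize(a[138:208,198:288],(720,560),interpolation=cv2.INTER_CUBIC))
E
```

```text
24.225 [0.0011 0.267  0.1467] [ 0.00462779 -0.33214572 -0.91459279]
latch_bar [(array([-0.0122,  0.0913,  0.0946]), 0.92)]
lever_end [(array([0.0007, 0.1033, 0.0532]), 0.97)]
keeper [(array([0.0417, 0.0702, 0.1138]), 0.85)]
lever [(array([-0.0004,  0.1025,  0.0447]), 0.8), (array([-0.0145,  0.088 ,  0.0976]), 0.51)]
```

View pics/c25.png

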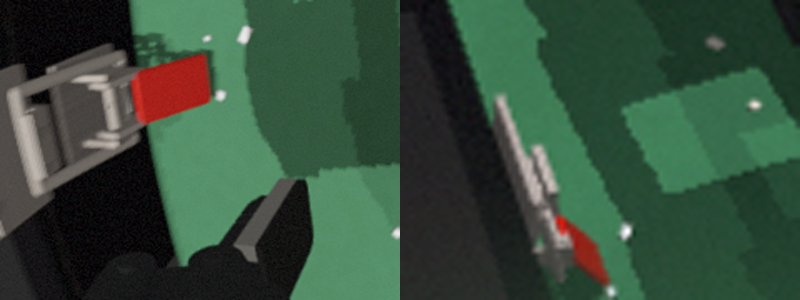

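View pics/t25z.png

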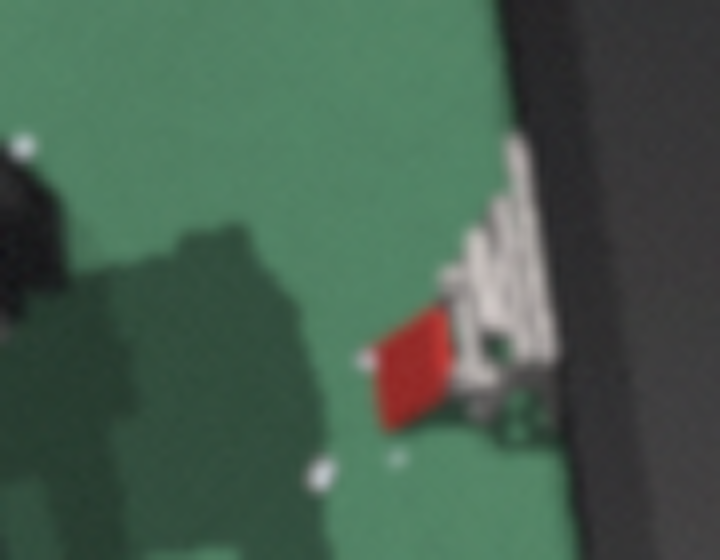

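```bash
python3 - <<'E'
from h import *
cs,ct,cw=[camera_info(n) for n in('scene','top','wrist')]
for e in(-40,-50,-60,-65):
    a=np.radians(e)
    for sx in(-.014,.014):
        P=W(sx,.098+.06*np.cos(a),.062+.06*np.sin(a))
        t=(proj(ct,P)-[198,138])*8; s=(proj(cs,P)-[274,185])*[400/90,300/70]+[400,0]; w=(proj(cw,P)-[0,150])*[400/240,300/180]
        print(e,sx,'topz',t.round(),'scene crop',s.round(),'wrist crop',w.round())
for n,ci in(('scene',cs),('top',ct)):
    A=cv2.cvtColor(cv2.imread(f'pics/{n}17.png'),cv2.COLOR_BGR2GRAY).astype(np.float32);B=cv2.cvtColor(cv2.imread(f'pics/{n}25.png'),cv2.COLOR_BGR2GRAY).astype(np.float32) if True else 0
    for nm,P in(('plate+x',(.026,.078,.13)),('plate-x',(-.026,.078,.13)),('hinge',(.07,-.078,.1)),('frontcorner',(.135,.075,.11)),('frontcorner-',(-.135,.075,.11))):
        u,v=proj(ci,W(*P)).round().astype(int);h=7
        a=A[v-h:v+h+1,u-h:u+h+1];b=B[v-h:v+h+1,u-h:u+h+1]
        d=(proj(ci,W(*P))-proj(ci,W(P[0],P[1],P[2]-.0045)))
        print(n,nm,(u,v),'shift',np.round(cv2.phaseCorrelate(a,b,cv2.createHanningWindow((15,15),cv2.CV_32F)),2).tolist() if False else cv2.phaseCorrelate(a,b),'expected',-d.round(2))
print(manip.get_state()['t'])
E
```

```text
-40 -0.014 topz [316. 424.] scene crop [620. 222.] wrist crop [223.  61.]
-40 0.014 topz [304. 336.] scene crop [637. 266.] wrist crop [230. 113.]
-50 -0.014 topz [342. 426.] scene crop [605. 232.] wrist crop [217.  58.]
-50 0.014 topz [330. 339.] scene crop [622. 276.] wrist crop [223. 108.]
-60 -0.014 topz [371. 426.] scene crop [589. 241.] wrist crop [208.  55.]
-60 0.014 topz [359. 339.] scene crop [605. 285.] wrist crop [214. 105.]
-65 -0.014 topz [386. 426.] scene crop [580. 245.] wrist crop [202.  55.]
-65 0.014 topz [374. 339.] scene crop [596. 289.] wrist crop [208. 103.]
scene plate+x (np.int64(304), np.int64(232)) shift ((0.49658031004127245, 0.9274315127244339), 1.0541811307271323) expected [-0.13  1.19]
scene plate-x (np.int64(297), np.int64(212)) shift ((-0.5072046307761156, 0.2096097623159121), 0.38800803926255967) expected [-0.1   1.23]
scene hinge (np.int64(233), np.int64(275)) shift ((0.7340374936340899, 0.331493187373721), 0.9803913773430718) expected [0.17 1.04]
scene frontcorner (np.int64(317), np.int64(284)) shift ((0.360705899131168, 0.28937270982954644), 0.9628175110287136) expected [-0.2   1.03]
scene frontcorner- (np.int64(282), np.int64(179)) shift ((1.0008598799286386, 0.5543881383554998), 0.9098177358839247) expected [-0.04  1.26][ WARN:0@0.908] global loadsave.cpp:275 findDecoder imread_('pics/top17.png'): can't open/read file: check file path/integrity
Traceback (most recent call last):
cv2.error: OpenCV(4.12.0) /io/opencv/modules/imgproc/src/color.cpp:199: error: (-215:Assertion failed) !_src.empty() in function 'cvtColor'
```

move_arm([
  {"dp": [-0.01,0,-0.04],"spin": 0,"gripper": 0.0854},
  {"dp": [-0.02,-0.03,-0.07],"spin": 0,"gripper": 0.0854},
  {"dp": [-0.04,-0.06,-0.07],"spin": 0,"gripper": 0.0854},
  {"dp": [-0.06,-0.1,-0.07],"spin": 0,"gripper": 0.0854},
  {"dp": [-0.06,-0.1,-0.07],"spin": 0,"gripper": 0.0854},
])

```text
t: 25.2
ee_pos: [0.6286, 0.0622, 0.2123]
eef_rot: [[-0.991, -0.131, -0.002], [-0.131, 0.991, -0.001], [0.002, -0.0, -1.0]]
ft_force: [0.7, 0.6, -1.2]
finger_gap: 1.003
```

```bash
python3 - <<'E'
from h import *
s=manip.get_state();print(s['t'],cc(s['ee_pos']),s['ft_force'])
ci=camera_info('wrist');save(get_image('wrist'),'wrist26')
u,v=proj(ci,W(0,.085,.11)).astype(int);print(u,v)
a=cv2.imread('pics/wrist26.png')[max(v-60,0):v+60,max(u-80,0):u+80];cv2.imwrite('pics/c26.png',cv2.resize(a,None,fx=5,fy=5,interpolation=cv2.INTER_CUBIC))
E
```

```text
25.2 [0.0609 0.1633 0.2123] [ 0.68312729  0.6090498  -1.24934515]
171 130
```

View pics/c26.png

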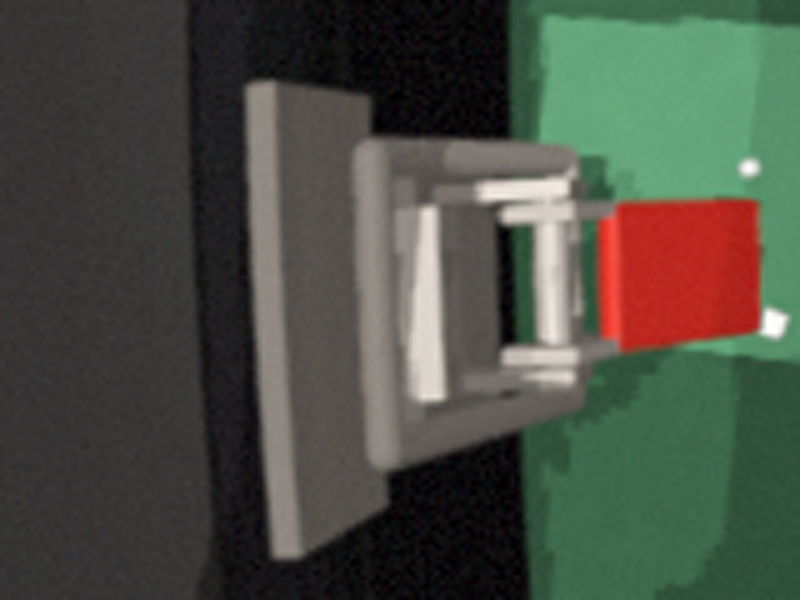

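```bash
python3 - <<'E'
from h import *
from scipy.optimize import least_squares
ci=camera_info('wrist')
s=manip.get_state();print(cc(s['ee_pos']))
f=lambda q:np.r_[(proj(ci,W(q[2],q[0]-.005,q[1]+.028))-[147.6,133])[0],(proj(ci,W(q[2],q[0]+.0075,q[1]+.005))-[176.6,130])[0],(proj(ci,W(q[2]-.032,q[0]-.005,q[1]+.028))-[91+275/5,70+88/5])[1],(proj(ci,W(q[2]+.032,q[0]-.005,q[1]+.028))-[91+300/5,70+550/5])[1]]
r=least_squares(f,[.085,.11,0],x_scale=.01);print(r.x,r.fun)
ys,S,x0=r.x
for dz in(0,.004,.008,.012,.016,.02): print(dz,[ (proj(ci,W(x0,ys+dy,S+dz))).round(1) for dy in(-.002,0,.002)])
for z in (.10,.105,.11,.115,.12): print('ends',z,[proj(ci,W(x0+k,ys-.002,z)).round(1) for k in(-.022,.022)])
E
```

```text
[0.0604 0.1646 0.2125]
[ 8.33014280e-02  1.08033234e-01 -7.97526552e-06] [ 0.84257791 -0.89988622 -0.2496534   0.24743721]
0 [array([165.9, 131. ]), array([168.4, 130.8]), array([170.8, 130.7])]
0.004 [array([164.2, 131.4]), array([166.7, 131.2]), array([169.2, 131.1])]
0.008 [array([162.4, 131.8]), array([164.9, 131.6]), array([167.4, 131.5])]
0.012 [array([160.5, 132.2]), array([163.1, 132. ]), array([165.6, 131.9])]
0.016 [array([158.6, 132.6]), array([161.2, 132.4]), array([163.8, 132.3])]
0.02 [array([156.6, 133. ]), array([159.2, 132.9]), array([161.9, 132.7])]
ends 0.1 [array([168.2, 102.3]), array([170.9, 158. ])]
ends 0.105 [array([166.1, 102.2]), array([168.9, 159. ])]
ends 0.11 [array([163.9, 102.1]), array([166.8, 160. ])]
ends 0.115 [array([161.6, 102. ]), array([164.7, 161. ])]
ends 0.12 [array([159.2, 101.9]), array([162.4, 162.1])]
```

move_arm([
  {"dp": [0.02,0.05,-0.03],"spin": 0,"gripper": 0.0854},
  {"dp": [0.04,0.1,-0.06],"spin": 0,"gripper": 0.0854},
  {"dp": [0.06,0.15,-0.08],"spin": 0,"gripper": 0.0854},
  {"dp": [0.06,0.2,-0.09],"spin": 0,"gripper": 0.0854},
  {"dp": [0.06,0.24,-0.09],"spin": 0,"gripper": 0.0854},
])

```text
t: 25.88
ee_pos: [0.5348, 0.2967, 0.3048]
eef_rot: [[-0.991, -0.135, 0.001], [-0.135, 0.991, 0.001], [-0.001, 0.001, -1.0]]
ft_force: [1.5, -1.1, -0.1]
finger_gap: 1.004
```

move_arm([
  {"dp": [0,0,0],"spin": 0,"gripper": 0.0854},
  {"dp": [0,0,0],"spin": 0,"gripper": 0.0854},
  {"dp": [0,0,0],"spin": 0,"gripper": 0.0854},
  {"dp": [0,0,0],"spin": 0,"gripper": 0.0854},
])

```text
t: 26.38
ee_pos: [0.5363, 0.2935, 0.304]
eef_rot: [[-0.991, -0.133, 0.0], [-0.133, 0.991, -0.0], [-0.0, -0.0, -1.0]]
ft_force: [-0.3, -0.0, 0.4]
finger_gap: 1.001
```

```bash
python3 - <<'E'
from h import *
s=manip.get_state();print(s['t'],cc(s['ee_pos']))
for n in('scene','top'): save(get_image(n),n+'27')
u,v=300,225
a=cv2.imread('pics/scene12.png');b=cv2.imread('pics/scene27.png')
f=lambda a:cv2.resize(a[180:300,255:345],(390,520),interpolation=cv2.INTER_CUBIC)
g=np.clip(np.hstack([f(a),f(b)]).astype(float)*1.8,0,255).astype(np.uint8);cv2.imwrite('pics/c27.png',g)
cv2.imwrite('pics/s27.png',b)
E
```

```text
26.375 [0.0013 0.4052 0.304 ]
```

View pics/c27.png

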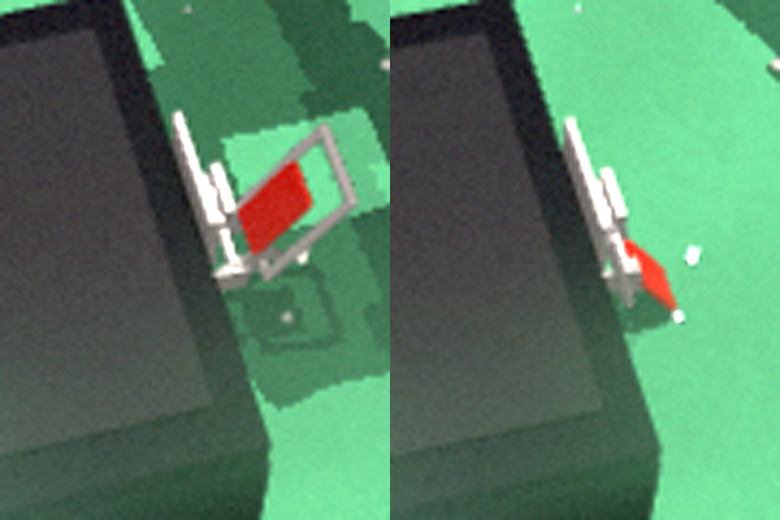

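View pics/s27.png

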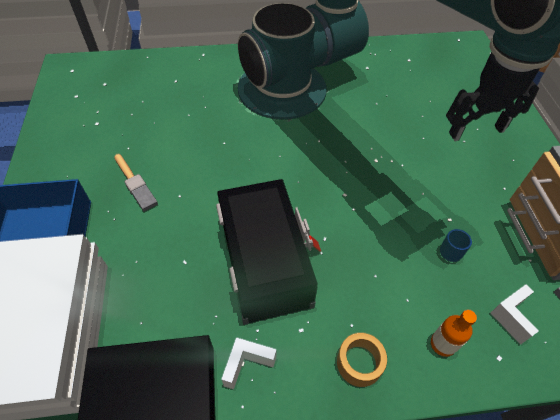

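```bash
python3 - <<'E'
from h import *
print(manip.hand_in())
E
```

```text
the job is handed in; nothing more can be done
None
```

The yellow cup is standing in the middle nest, the lid is shut, the wire loop is in the keeper, and the red lever is locked down. I handed the job in at about 26.4 s, with the arm clear of everything. The hand-in gives no verdict.

What the last checks showed:
- **Cup:** it touched down with about 3 N. The pictures taken after release, before the lid closed, show it upright between the two packed cups.
- **Latch bar:** measured in a close wrist picture, the bar lies at the groove-bottom position, between the back plate and the lip.
- **Lever:** the picture matches 60 degrees below level, fully down. It had stayed there when I looked again about 2 s after letting go.
- **Lid:** between the pictures before and after latching, the keeper's top edge dropped about 1.4 px. That matches the roughly 4.5 mm expected when the lid is pulled tight.
- **Other things:** the blue cup and the brush look untouched.

What was less clean:
- **Force at the lever stop:** my last push against the stop reached about 31 N. That was a fingertip push, and it stayed under the limits.
- **Pull force:** I never saw the expected 5 N or so while pressing the lever, because I only read the force between steps. That leaves the picture comparison as the evidence that the lid is tight.
- **A noisy check:** an automatic image-shift check of the lid gave unclear results, so I read the drop by eye from an enlarged picture.
- **Camera disagreement:** the cameras differed by 5 to 8 mm on the case. I relied on the wrist camera and on contact.

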